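# Set out the chromatography bench

## Robot

A 7-joint arm with a two-finger parallel gripper is mounted at the origin on the work surface. World frame = base frame: x ahead of the robot, y to its left, z up, the work surface at z = 0. Lengths are in m, angles in rad, forces in N, time in s.
With the tool pointing down it reaches from about 0.4 to 0.85 m from the base axis. Payload 10.4 kg.
Tool frame: the origin (TCP) lies at the very end of the fingers, on their centre line; the grasp point (between the pads) lies r.hold_point_z behind it (r.hold_point_z is the distance from the TCP to the grasp point, in m); z points along the fingers, y is the direction in which the jaws open and shut (so a half turn about z gives the same grasp; the last joint's range is limited). The gripper opens to 87 mm and grips with 3 to 60 N. Pads are 19 mm wide; open, the fingers measure 117 mm over their backs; the gripper's body (75 mm by 190 mm) begins 51 mm behind the grasp point.
Start: joints at [1.313, 0.332, -0.065, 1.46, 0.022, 1.35, -0.088], TCP at [0.145, -0.608, 0.223] pointing down, gripper open.
Joint ranges: [-2.6, 2.6], [-0.5, 2.12], [-1.47, 1.34], [0.16, 2.42], [-1.27, 4.41], [0.06, 2.06], [-2.6, 2.6]. Speed limits (rad/s): [2.22, 2.22, 2.79, 2.79, 3.14, 3.14, 3.14].

## Interface

Orientations are given as a unit quaternion [x, y, z, w].
In Python, from bench import r gives the robot as it stands.
- The arm moves only by the tool send_rows, never from a script. Its argument "commands" is a list of rows, each a list of 7 numbers: the shift along the world's x, y, z normalised to -1 to 1, where 1 is 0.03 m, then the turn, a rotation vector about the world's x, y, z normalised to -1 to 1, where 1 is 5 degrees, then the gripper command: -1 is fully open, 1 is shut, values between are in proportion. In form: [[tx, ty, tz, ax, ay, az, jaw], ...]. A call has 1 to 10 rows; each row shifts and turns the pose as measured when the row begins; what a row does not reach is not made up. A row lasts 1/12 s, in which the tool goes at most 41.7 mm and 7.16 degrees, less where a joint would pass 70% of its speed; a pose out of reach is approached as far as the arm can. A call with a number of a shift or a turn outside -1 to 1 is refused whole. A call with a gripper value outside its range is refused whole. The fingers move at their own pace and stop on an object; "grip_force" is the grip in N (left out, the last holds). Time passes only in rows, so rows that do not move let the fingers close. It gives the time, the measured TCP pose, the force and the opening at its end, in the units of the state.
- r.read_state(): the state, without advancing time (a new reading comes with each control period).
- r.camera(name): name is "scene" or "top" or "wrist"; returns the picture (400x640x3 uint8, blue, green, red); there is no depth.
- r.calibration(name): a dict with "K" (3x3 intrinsics, pixels), "dist" ([k1, k2, p1, p2, k3] as OpenCV has them; the pictures are not rectified), "R" (3x3) and "t" (3): a world point X has camera coordinates R X + t; the wrist camera has in their place "mount" (4x4, takes a point from camera to tool coordinates, whose origin is the TCP and whose axes are the flange's). Camera axes: x right, y down, z forward; pixel columns grow to the right and rows downward; lengths in m; the calibration is good to about 2 mm. A picture is of the moment at which its call begins: read the wrist's pose just before it. calibration takes no time and is no camera call.
- r.close_job(): hands the job in, once; it reports no verdict.
The state is a dict: "time": time; "joint_positions": joint angles; "joint_vel": joint speeds; "joint_torque": joint torques, N m; "ee_pos": TCP position; "eef_rot": TCP orientation; "ft_force": force on the tool from outside, world axes, zero at the start; "torque": the same for the moment, N m; "width": finger opening in m.
Only numpy, scipy, OpenCV 4.12 (cv2) and the standard library are available. Lean on these libraries where they do the work, as an engineer would, in place of code of your own. Each camera call takes 0.05 s, during which the arm holds its last target.

## Task

Set out the bench for the next plate run, in this order: stand the plate holder upright in the middle of the open glass tank, then close the tank with the steel lid, centred on the rim. Next stand the blue-capped bottle centred on the round black mat and the red-capped amber bottle centred on the white tile; last, stand the yellow-capped vial upright on the bench between the two bottles, exactly midway between mat and tile and in line with them. Leave the beaker where it is, and let go of everything.

Things in the scene. Friction and masses are not known exactly. Their poses are not given: they have to be found in the camera images.
- holder: Loose plate holder, about 0.12 kg: round steel foot 64 mm across and 6 mm thick, two white plates (44 mm wide, 2 mm thick, reaching to 48 mm height, 16 mm either side of the axis) and in the middle a thin steel post topped by a round orange grip 16 mm in diameter, from 58 to 80 mm height (80 mm is the overall height). Fits well inside the tank and below its rim. Origin: centre of its underside; z up along its axis when upright. x is square to the plates.
- lid: Loose steel lid, about 0.18 kg: flat disc 116 mm across and 6 mm thick, flat underneath, with an upright round black knob 20 mm in diameter in the middle, from 6 to 44 mm height. It lies knob up and just rests on the tank's rim (no lip). Origin: centre of its underside; z up along its axis when upright. 
- blue_bottle: Loose clear glass bottle with a blue cap and a white label, about 0.18 kg, 104 mm tall: body 54 mm in diameter up to 55 mm height, shoulder narrowing to a 30 mm neck at 67 mm; cap 34 mm in diameter from 74 to 104 mm height. Origin: centre of its underside; z up along its axis when upright. 
- amber_bottle: Loose amber glass bottle with a red cap and a white label, same shape, sizes and mass as the blue-capped one. Origin: centre of its underside; z up along its axis when upright. 
- vial: Loose small glass vial with a yellow cap, about 0.04 kg: 24 mm in diameter up to 40 mm height, cap 22 mm in diameter up to 55 mm height (overall). Origin: centre of its underside; z up along its axis when upright. 
- tank: Fixed open round glass tank with a white ring round its rim: outside diameter 110 mm, wall 4 mm, rim 95 mm above the bench, inner floor 6 mm above the bench. Origin: centre of its underside, at bench height; z up. Its place changes.
- tile: Fixed white square ceramic tile, 80 x 80 mm, 6 mm thick, lying flat on the bench. Origin: centre of its underside, at bench height (top face 6 mm above it). The round black mat lies 200 mm from it, centre to centre, along the tile's own y axis, on the +y or the -y side.
- mat: Fixed round black rubber mat, 80 mm in diameter, 6 mm thick, lying flat on the bench, 200 mm from the tile centre to centre. Origin: centre of its underside, at bench height (top face 6 mm above it).
- beaker: Bystander: loose small empty greenish glass beaker, 60 mm across and 65 mm tall. To be left alone. Origin: centre of its underside.
Not all that is in view belongs to the job. Leave any green look-alike of the lid alone.

How it is judged:
On the way, in this order (a step that is already met when the one before it is completed fails the run):
1. the plate holder stands in the middle of the tank, released (horizontal distance between holder and tank below 0.015 m and height (world z) of holder between 0.002 and 0.01 m and angle between holder's own z axis and vertical below 0.08 rad and linear speed of holder below 0.02 m/s and angular speed of holder below 0.2 rad/s and contact force between holder and the fingers below 0.05 N), for 0.2 s.
2. the lid lies centred on the tank, with the holder inside, released (all of step 1 and horizontal distance between lid and tank below 0.01 m and height (world z) of lid between 0.091 and 0.099 m and angle between lid's own z axis and vertical below 0.05 rad and linear speed of lid below 0.02 m/s and angular speed of lid below 0.2 rad/s and contact force between lid and the fingers below 0.05 N), for 0.2 s.
3. the blue-capped bottle stands on the black mat and the amber bottle on the white tile, released (horizontal distance between blue_bottle and mat below 0.012 m and height (world z) of blue_bottle between 0.003 and 0.009 m and angle between each of blue_bottle, amber_bottle's own z axis and vertical below 0.08 rad and linear speed of each of blue_bottle, amber_bottle below 0.02 m/s and angular speed of each of blue_bottle, amber_bottle below 0.2 rad/s and contact force between each of blue_bottle, amber_bottle and the fingers below 0.05 N and horizontal distance between amber_bottle and tile below 0.012 m and height (world z) of amber_bottle between 0.003 and 0.009 m), for 0.2 s.
4. the vial stands midway between the two bottles, released (((y of mat in the frame of tile above 0 m and y of vial in the frame of tile between 0.087 and 0.113 m and x of vial in the frame of tile between -0.013 and 0.013 m) or (y of mat in the frame of tile below 0 m and y of vial in the frame of tile between -0.113 and -0.087 m and x of vial in the frame of tile between -0.013 and 0.013 m)) and height (world z) of vial between -0.003 and 0.003 m and angle between vial's own z axis and vertical below 0.08 rad and linear speed of vial below 0.02 m/s and angular speed of vial below 0.2 rad/s and contact force between vial and the fingers below 0.05 N), for 0.2 s.
At the end, for the whole second after the job is handed in: All upright, released, at rest: holder on the tank floor (15 mm from centre), lid flat on the rim (10 mm), blue-capped bottle on black mat and red-capped on white tile (12 mm each), vial on the bench at the midpoint of mat and tile (13 mm along and across their line) (all of step 2 and all of step 3 and all of step 4); the robot touches nothing.
It fails at once if the beaker was shifted by more than 20 mm (distance of beaker from where it was at the start of the episode above 0.02 m).
It also fails if it takes over 118 s, if anything falls off the work surface, if the arm or the gripper's body presses on something with over 40 N, if the wrist force passes 120 N, or if a joint passes its speed limit or range.

## Working session

There is one attempt and no reset: what is moved stays moved. The work goes in short steps, Python scripts to look and compute and a tool call to move; the robot and the scene stay as the last step left them, time stands still between calls to the robot, and variables do not carry over. Pictures are saved under pics/ and viewed, and the job is handed in when it is done.

Besides the shell and the picture viewer there is one more tool, called by a JSON object that holds its "op" and its "data". send_rows: Moves the arm, as the interface text tells. Scaled input: -1 to 1 covers 0.03 m each way for a shift and 5 degrees each way for a turn. Its arguments: {"type":"object","properties":{"commands":{"type":"array"},"grip_force":{"type":"number"}},"required":["commands"]}

```bash
ls; mkdir -p pics; python3 - <<'E'
from bench import r
import cv2
s=r.read_state();print(s,r.hold_point_z)
for n in("scene","top","wrist"):
    cv2.imwrite(f"pics/{n}0.png",r.camera(n)); c=r.calibration(n);print(n,c)
E
```

```text
pics
{'time': 0.0, 'joint_positions': array([ 1.31340048,  0.3328873 , -0.06470992,  1.46094067,  0.02157046,
        1.34990666, -0.08848721]), 'joint_vel': array([-0.00017864, -0.00041697,  0.0004895 , -0.00101978,  0.00114076,
       -0.00033152,  0.00115063]), 'joint_torque': array([-7.89754267e-04, -6.23248959e+01,  2.43415742e-02, -3.89909899e+01,
       -6.13145018e-02,  3.95537610e-02,  8.95087055e-05]), 'ee_pos': array([ 0.14532107, -0.60746748,  0.22174463]), 'eef_rot': array([ 9.93114368e-01,  1.17146609e-01, -1.02265350e-04, -7.16715770e-04]), 'ft_force': array([ 0.0132985 , -0.14847976,  0.61768196]), 'torque': array([-0.01094965,  0.0142924 ,  0.011878  ]), 'width': 0.08727659218835081} 0.0187
scene {'K': array([[450.64867599,   0.        , 323.49208639],
       [  0.        , 450.64867599, 196.319577  ],
       [  0.        ,   0.        ,   1.        ]]), 'dist': array([-0.03937794,  0.        ,  0.        ,  0.        ,  0.        ]), 'R': array([[ 0.2218235 ,  0.97504102, -0.00945181],
       [ 0.56428167, -0.13626827, -0.81425865],
       [-0.79522357,  0.17528822,
[... 424 characters left out ...]
12687416, -0.00509089, -0.99190576]]), 't': array([8.29966694e-04, 5.96117392e-01, 1.04015520e+00])}
wrist {'K': array([[295.27996777,   0.        , 316.48897876],
       [  0.        , 295.27996777, 201.35600423],
       [  0.        ,   0.        ,   1.        ]]), 'dist': array([-0.03960951,  0.        ,  0.        ,  0.        ,  0.        ]), 'mount': array([[ 2.66031332e-04, -9.58422734e-01, -2.85352048e-01,
         7.93794634e-02],
       [ 9.99999964e-01,  2.63380116e-04,  4.76668433e-05,
         4.05139310e-04],
       [ 2.94710694e-05, -2.85352051e-01,  9.58422770e-01,
        -1.62350896e-01],
       [ 0.00000000e+00,  0.00000000e+00,  0.00000000e+00,
         1.00000000e+00]])}
```

View pics/scene0.png

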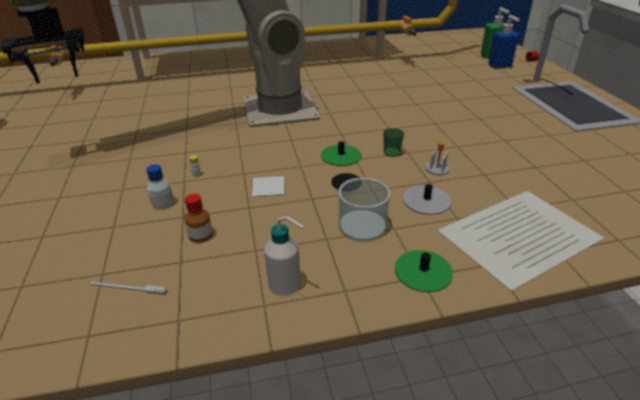

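View pics/top0.png

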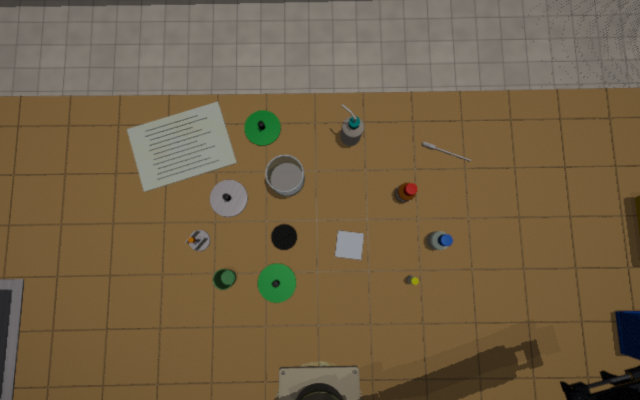

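View pics/wrist0.png

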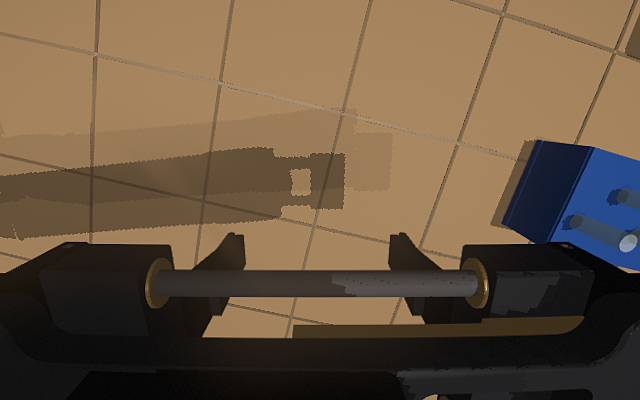

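The top view shows the silver lid at (228,198), holder (199,240), tank (285,176), mat (284,237) and tile (349,245). It also shows the beaker at (227,278), blue cap (445,240), red cap (411,189) and vial (414,281). The green discs are decoys. Next I'll locate each one from both fixed cameras.

```bash
cat > h.py <<'E'
import numpy as np,cv2
from scipy.spatial.transform import Rotation as Ro
from bench import r
def pose(n,s=None):
    c=r.calibration(n)
    if n=="wrist":
        s=s or r.read_state(); T=np.eye(4);T[:3,:3]=Ro.from_quat(s['eef_rot']).as_matrix();T[:3,3]=s['ee_pos']
        M=np.linalg.inv(T@c['mount']);return c['K'],c['dist'],M[:3,:3],M[:3,3]
    return c['K'],c['dist'],c['R'],c['t']
def toplane(P,uv,z):
    K,d,R,t=P
    n=cv2.undistortPoints(np.array(uv,float).reshape(-1,1,2),K,d)[:,0]
    D=np.c_[n,np.ones(len(n))]@R; C=-R.T@t
    return (C+D*((z-C[2])/D[:,2])[:,None])[:,:2]
def proj(P,X):
    K,d,R,t=P
    return cv2.projectPoints(np.array(X,float).reshape(-1,1,3),cv2.Rodrigues(R)[0],t,K,d)[0][:,0]
def circ(x,y,z,rad,n=40):
    a=np.linspace(0,2*np.pi,n);return np.c_[x+rad*np.cos(a),y+rad*np.sin(a),0*a+z]
E
python3 - <<'E'
import cv2
for n,(x0,y0,x1,y1),k in (("top",(120,90,480,310),2.2),("scene",(140,120,480,280),2.35)):
    im=cv2.imread(f"pics/{n}0.png")[y0:y1,x0:x1]
    cv2.imwrite(f"pics/{n}0z.png",cv2.resize(im,None,fx=k,fy=k,interpolation=cv2.INTER_CUBIC))
E
```

```text
(no output)
```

View pics/top0z.png

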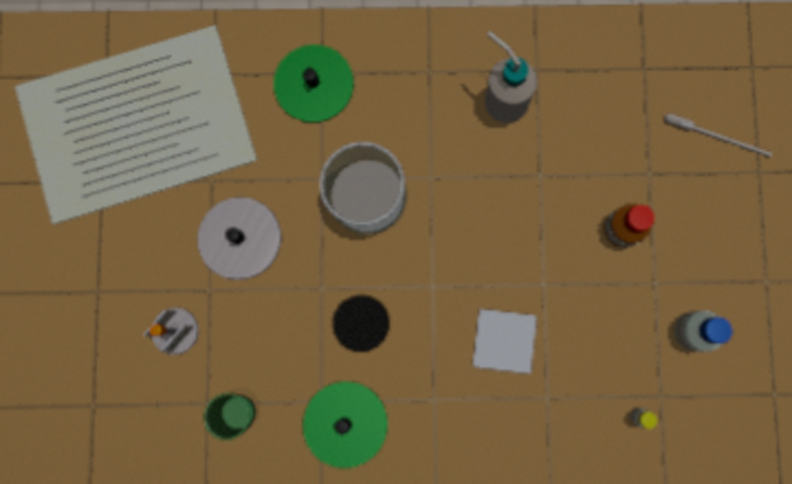

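View pics/scene0z.png

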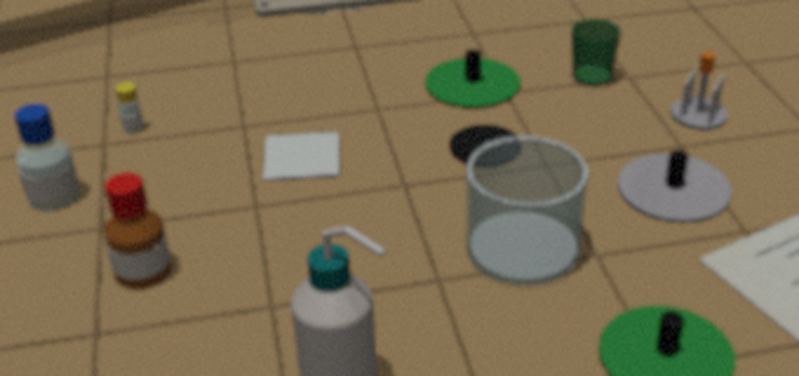

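```bash
cat > loc.py <<'E'
from h import *
im=cv2.imread("pics/top0.png");P=pose("top");hsv=cv2.cvtColor(im,cv2.COLOR_BGR2HSV)
H,S,V=[hsv[...,i].astype(int) for i in range(3)]
def blob(m,box):
    x0,y0,x1,y1=box;k=np.zeros(m.shape,np.uint8);k[y0:y1,x0:x1]=m[y0:y1,x0:x1]*255
    c=max(cv2.findContours(k,cv2.RETR_EXTERNAL,cv2.CHAIN_APPROX_NONE)[0],key=cv2.contourArea);return c
def out(n,c,z):
    w=toplane(P,c.reshape(-1,2).astype(float),z)
    (cx,cy),rad=cv2.minEnclosingCircle(w.astype(np.float32)*1000)
    M=cv2.moments(c);g=toplane(P,[[M['m10']/M['m00'],M['m01']/M['m00']]],z)[0]
    print(n,"enc",round(cx),round(cy),round(rad),"cen",(g*1000).round())
    return g
print(im[240,350],im[198,215],im[237,284],im[176,300],im[188,411],im[240,445],im[281,415],im[239,191],im[220,250])
wood=(S>90)&(H<30)
mat=out("mat",blob(V<45,(262,215,306,260)),.006)
tc=blob(S<70,(328,225,370,265));tile=out("tile",tc,.006)
w=toplane(P,tc.reshape(-1,2).astype(float),.006);print("tile rect",cv2.minAreaRect((w*1000).astype(np.float32)))
d=mat-tile;print("dist",np.hypot(*d),"ang",np.degrees(np.arctan2(d[1],d[0])),"mid",(mat+tile)/2)
lid=out("lid",blob((S<80),(205,177,252,220)),.006)
out("tank",blob((S<95),(262,152,308,200)),.095)
out("red",blob(((H<8)|(H>170))&(S>170)&(V>110),(400,175,425,205)),.1)
out("blue",blob((H>100)&(H<130)&(S>120),(425,225,460,255)),.1)
out("vial",blob((H>24)&(H<40)&(S>150)&(V>110),(400,270,425,295)),.052)
out("orange",blob((H<16)&(S>200)&(V>140),(182,230,200,250)),.075)
E
python3 loc.py
```

```text
[155 150 146] [129 128 132] [16 17 16] [108 111 116] [ 33  37 150] [143  80  37] [ 12 148 145] [  0  93 148] [ 62  95 119]
mat enc 489 99 38 cen [489.  99.]
tile enc 462 -98 55 cen [461. -98.]
tile rect ((461.4044494628906, -98.2203369140625), (81.1366958618164, 80.8869400024414), 81.9604721069336)
dist 0.19951739465823415 ang 81.98037830724259 mid [0.47511363 0.00052988]
lid enc 610 269 59 cen [610. 269.]
tank enc 662 87 62 cen [662.  87.]
red enc 617 -269 16 cen [ 617. -269.]
blue enc 470 -355 19 cen [ 470. -356.]
vial enc 357 -279 11 cen [ 357. -279.]Traceback (most recent call last):
  File "loc.py", line 24, in <module>
    out("orange",blob((H<16)&(S>200)&(V>140),(182,230,200,250)),.075)
                 ~~~~^^^^^^^^^^^^^^^^^^^^^^^^^^^^^^^^^^^^^^^^^^
  File "loc.py", line 6, in blob
    c=max(cv2.findContours(k,cv2.RETR_EXTERNAL,cv2.CHAIN_APPROX_NONE)[0],key=cv2.contourArea);return c
ValueError: max() iterable argument is empty
```

```bash
cat > ov.py <<'E'
from h import *
import sys
P=pose("top")
print("holder grip top",toplane(P,[[190.5,239.7]],.078), "foot",toplane(P,[[199.3,240.5]],.006))
O={ "tank":(.662,.088,[(.095,.055),(0,.055)]),"lid":(.610,.269,[(.006,.058),(.044,.01)]),"mat":(.489,.099,[(.006,.04)]),
"red":(.617,-.267,[(.104,.017),(0,.027)]),"blue":(.470,-.353,[(.104,.017),(0,.027)]),"vial":(.357,-.278,[(.055,.011),(0,.012)]),
"holder":(.497,.342,[(.006,.032),(.08,.008)])}
for n,(x0,y0,x1,y1) in (("top",(180,140,460,300)),("scene",(140,120,480,280))):
    im=cv2.imread(f"pics/{n}0.png");k=4;P=pose(n)
    im=cv2.resize(im,None,fx=k,fy=k,interpolation=cv2.INTER_CUBIC)
    for x,y,cs in O.values():
        for z,rad in cs:
            p=((proj(P,circ(x,y,z,rad))+.5)*k-.5);cv2.polylines(im,[p.astype(int)],True,(255,0,255),1)
    im=im[y0*k:y1*k,x0*k:x1*k]
    w=im.shape[1]//2
    for i in(0,1):cv2.imwrite(f"pics/ov_{n}{i}{sys.argv[1]}.png",im[:,i*w:(i+1)*w])
E
python3 ov.py a
```

```text
holder grip top [[0.48306995 0.35542323]] foot [[0.48186529 0.35400232]]
```

View pics/ov_top0a.png

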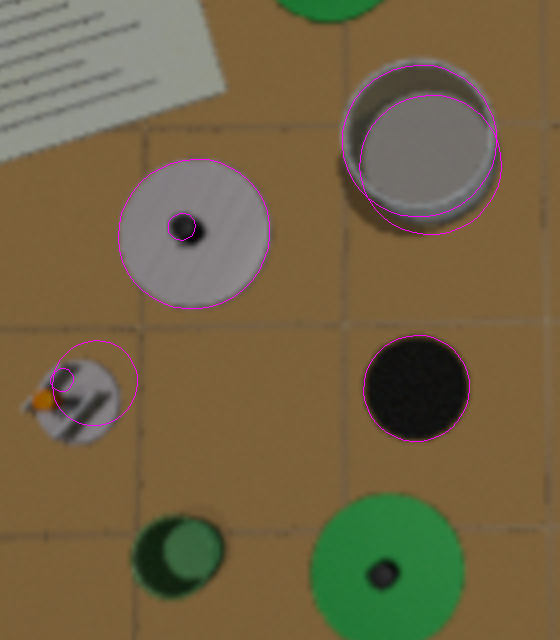

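View pics/ov_top1a.png

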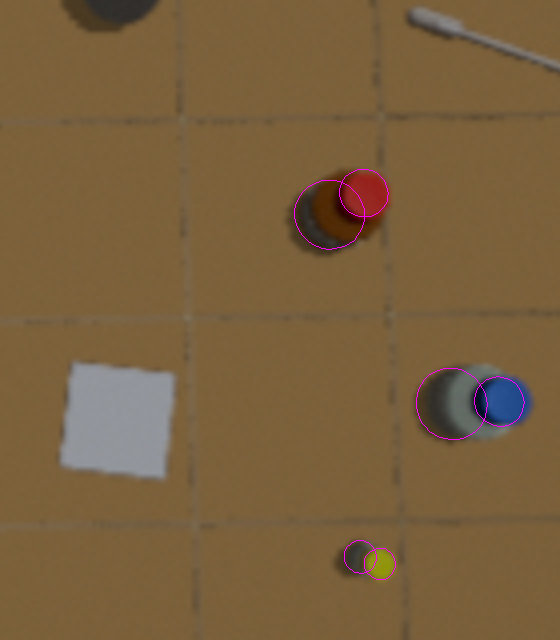

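View pics/ov_scene1a.png

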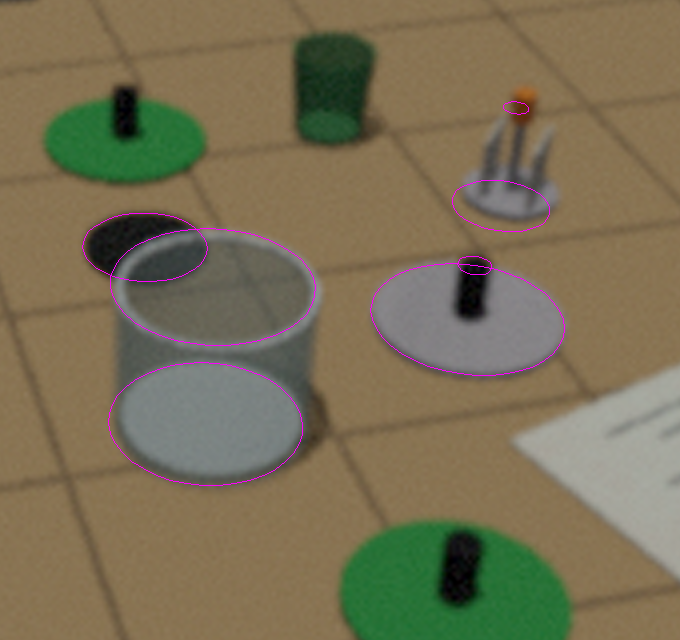

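View pics/ov_scene0a.png

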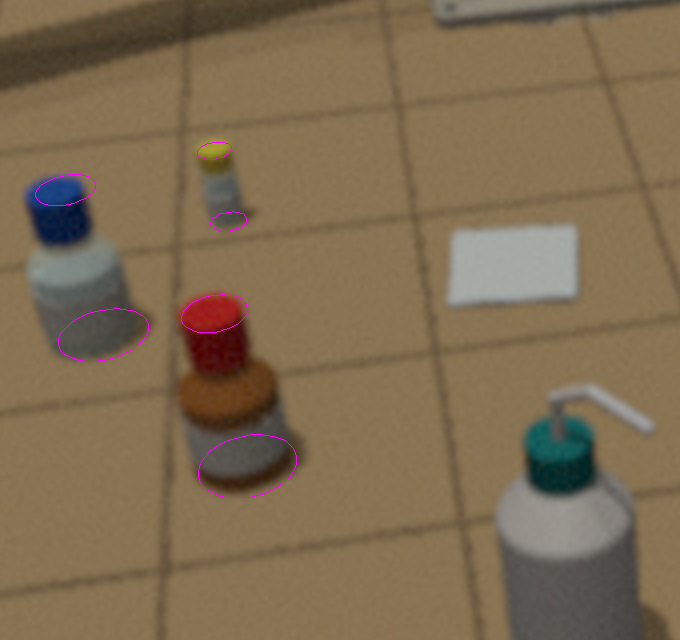

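Both overlays agree to a few millimetres: tank ≈(.664,.090), holder ≈(.483,.355), lid (.610,.269). I'll move toward the holder, yawing so the jaws lie square to the mat–tile line, and refine with the wrist camera.

{"op": "send_rows", "data": {"commands": [[0.92, 0.93, 0.15, 0, 0, 1, -1], [0.92, 0.93, 0.15, 0, 0, 1, -1], [0.92, 0.93, 0.15, 0, 0, 1, -1], [0.92, 0.93, 0.15, 0, 0, 1, -1], [0.92, 0.93, 0.15, 0, 0, 1, -1], [0.92, 0.93, 0.15, 0, 0, 1, -1], [0.92, 0.93, 0.15, 0, 0, 1, -1], [0.92, 0.93, 0.15, 0, 0, 1, -1], [0.92, 0.93, 0.15, 0, 0, 1, -1], [0.92, 0.93, 0.15, 0, 0, 1, -1]], "grip_force": 20}}

```text
time: 0.98
ee_pos: [0.419, -0.3191, 0.2642]
eef_rot: [0.845, 0.534, -0.005, -0.001]
ft_force: [0.1, -0.1, 0.5]
width: 0.087
```

{"op": "send_rows", "data": {"commands": [[0.2, 1, 0, 0, 0, 1, -1], [0.2, 1, 0, 0, 0, 1, -1], [0.2, 1, 0, 0, 0, 1, -1], [0.2, 1, 0, 0, 0, 0.8, -1], [0.2, 1, 0, 0, 0, 0, -1], [0.2, 1, 0, 0, 0, 0, -1], [0.2, 1, 0, 0, 0, 0, -1], [0.2, 1, 0, 0, 0, 0, -1], [0.2, 1, 0, 0, 0, 0, -1], [0.2, 1, 0, 0, 0, 0, -1]]}}

```text
time: 1.82
ee_pos: [0.4832, -0.0014, 0.2638]
eef_rot: [0.736, 0.677, -0.005, -0.0]
ft_force: [1.4, -0.3, 0.3]
width: 0.087
```

{"op": "send_rows", "data": {"commands": [[0, 1, -0.3, 0, 0, -0.6, -0.2], [0, 1, -0.3, 0, 0, 0, -0.2], [0, 1, -0.3, 0, 0, 0, -0.2], [0, 1, -0.3, 0, 0, 0, -0.2], [0, 1, -0.3, 0, 0, 0, -0.2], [0, 1, -0.3, 0, 0, 0, -0.2], [0, 1, -0.3, 0, 0, 0, -0.2], [0, 1, 0, 0, 0, 0, -0.2], [0, 1, 0, 0, 0, 0, -0.2], [0, 0, 0, 0, 0, 0, -0.2]]}}

```text
time: 2.65
ee_pos: [0.4792, 0.2869, 0.1971]
eef_rot: [0.753, 0.658, -0.004, -0.0]
ft_force: [-0.8, 1.3, 0.4]
width: 0.0526
```

```bash
cat >> h.py <<'E'
def wshot(fn,circs=()):
    s=r.read_state();im=r.camera("wrist");P=pose("wrist",s);cv2.imwrite("pics/raw_"+fn,im)
    d=im.copy()
    for c in circs: cv2.polylines(d,[proj(P,circ(*c)).astype(int)],True,(255,0,255),1)
    cv2.imwrite("pics/"+fn,d)
    e=Ro.from_quat(s['eef_rot']).as_matrix();print("t",round(s['time'],2),"pos",s['ee_pos'].round(4),"yaw",np.degrees(np.arctan2(e[1,0],e[0,0])).round(1),"zdir",e[:,2].round(3),"w",round(s['width'],4),"F",s['ft_force'].round(1))
    np.savez("pics/P_"+fn+".npz",*P); return P
def loadP(fn):
    z=np.load("pics/P_"+fn+".npz");return [z[k] for k in z.files]
E
python3 -c "
from h import *
wshot('w1.png',[(.483,.355,.08,.008),(.483,.355,.006,.032)])"
```

```text
t 2.65 pos [0.4792 0.2869 0.1971] yaw 82.3 zdir [-0.007 -0.005 -1.   ] w 0.0526 F [-0.8  1.3  0.4]
```

View pics/w1.png

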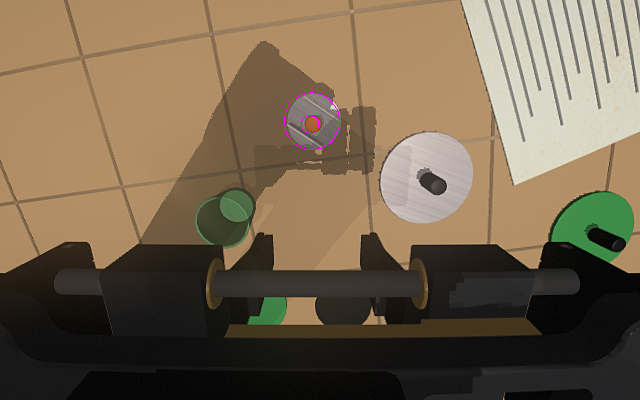

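The wrist view shows the grip at (313,124), with my predicted circles right on it. I'll go down and grip.

{"op": "send_rows", "data": {"commands": [[0.05, 0.75, 0, 0, 0, 0, -0.2], [0.05, 0.75, 0, 0, 0, 0, -0.2], [0.05, 0.7, -0.3, 0, 0, 0, -0.2], [0, 0, -1, 0, 0, 0, -0.2], [0, 0, -1, 0, 0, 0, -0.2], [0, 0, -1, 0, 0, 0, -0.2], [0, 0, -0.5, 0, 0, 0, -0.2], [0, 0, 0, 0, 0, 0, -0.2]]}}

```text
time: 3.37
ee_pos: [0.4884, 0.3451, 0.0784]
eef_rot: [0.756, 0.655, -0.005, 0.003]
ft_force: [-0.6, 0.3, -0.6]
width: 0.0522
```

{"op": "send_rows", "data": {"commands": [[-0.15, 0.33, 0, 0, 0, 0.1, -0.2], [0, 0, -0.4, 0, 0, 0, -0.2], [0, 0, -0.4, 0, 0, 0, -0.2], [0, 0, 0, 0, 0, 0, -0.2]]}}

```text
time: 3.7
ee_pos: [0.4857, 0.3543, 0.0551]
eef_rot: [0.754, 0.657, -0.004, 0.004]
ft_force: [-1.0, 0.6, -0.5]
width: 0.0519
```

```bash
python3 -c "
from h import *
wshot('w2.png',[(.483,.355,.08,.008),(.483,.355,.006,.032)])"
```

```text
t 3.7 pos [0.4857 0.3543 0.0551] yaw 82.1 zdir [-0.001 -0.011 -1.   ] w 0.0519 F [-1.   0.6 -0.5]
```

View pics/w2.png

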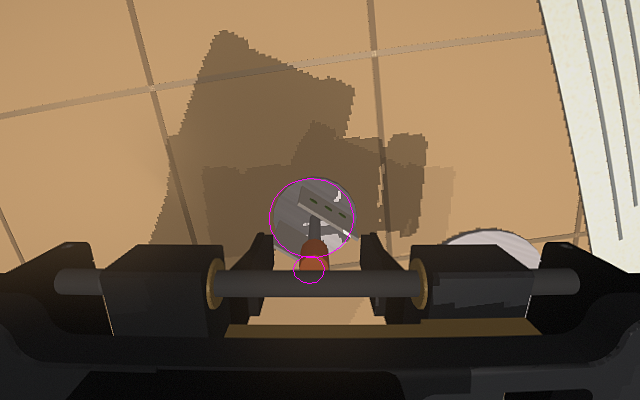

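{"op": "send_rows", "data": {"commands": [[-0.05, 0, -0.05, 0, 0, 0, 1], [0, 0, 0, 0, 0, 0, 1], [0, 0, 0, 0, 0, 0, 1], [0, 0, 0, 0, 0, 0, 1], [0, 0, 0, 0, 0, 0, 1], [0, 0, 0, 0, 0, 0, 1]]}}

```text
time: 4.25
ee_pos: [0.4859, 0.3552, 0.057]
eef_rot: [0.754, 0.657, -0.002, 0.004]
ft_force: [-0.4, -0.2, -0.3]
width: 0.0198
```

{"op": "send_rows", "data": {"commands": [[0, 0, 0, 0, 0, 0, 1], [0, 0, 0, 0, 0, 0, 1], [0, 0, 0, 0, 0, 0, 1]]}}

```text
time: 4.5
ee_pos: [0.4858, 0.3551, 0.0571]
eef_rot: [0.754, 0.657, -0.002, 0.004]
ft_force: [-0.4, 0.1, -1.0]
width: 0.0154
```

```bash
python3 -c "
from h import *
wshot('w3.png',[])"
```

```text
t 4.5 pos [0.4858 0.3551 0.0571] yaw 82.1 zdir [ 0.003 -0.009 -1.   ] w 0.0154 F [-0.4  0.1 -1. ]
```

View pics/w3.png

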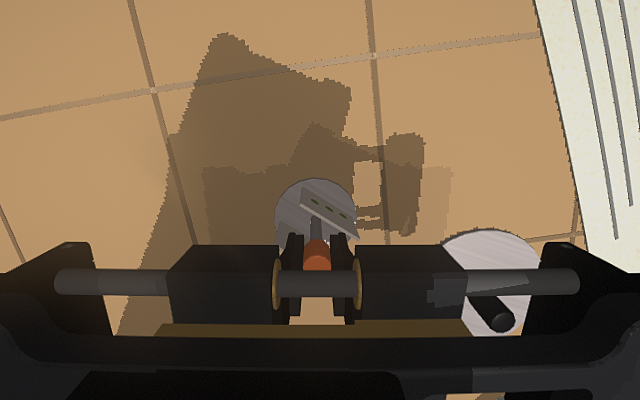

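{"op": "send_rows", "data": {"commands": [[0, 0, 0.4, 0, 0, 0, 1], [0, 0, 0.8, 0, 0, 0, 1], [0, 0, 1, 0, 0, 0, 1], [0, 0, 1, 0, 0, 0, 1], [0, 0, 1, 0, 0, 0, 1], [0.3, -0.5, 0.6, 0, 0, 0, 1], [0.5, -0.9, 0.1, 0, 0, 0, 1], [0.5, -0.95, 0, 0, 0, 0, 1], [0.5, -0.95, 0, 0, 0, 0, 1], [0.5, -0.95, 0, 0, 0, 0, 1]]}}

```text
time: 5.38
ee_pos: [0.548, 0.2322, 0.2201]
eef_rot: [0.748, 0.664, 0.0, 0.003]
ft_force: [0.1, 0.0, -2.5]
width: 0.0155
```

{"op": "send_rows", "data": {"commands": [[0.5, -0.95, 0, 0, 0, 0, 1], [0.5, -0.95, 0, 0, 0, 0, 1], [0.5, -0.95, 0, 0, 0, 0, 1], [0.5, -0.95, 0, 0, 0, 0, 1], [0.5, -0.95, 0, 0, 0, 0, 1], [0.5, -0.95, 0, 0, 0, 0, 1], [0.4, -0.6, 0, 0, 0, 0, 1], [0.2, -0.3, 0, 0, 0, 0, 1], [0, 0, 0, 0, 0, 0, 1], [0, 0, 0, 0, 0, 0, 1]]}}

```text
time: 6.22
ee_pos: [0.6613, 0.0164, 0.2293]
eef_rot: [0.75, 0.661, 0.002, 0.005]
ft_force: [0.2, 0.3, -1.2]
width: 0.0153
```

```bash
python3 -c "
from h import *
wshot('w4.png',[(.664,.09,.095,.055),(.664,.09,.095,.051),(.664,.09,.006,.051)])"
```

```text
t 6.22 pos [0.6613 0.0164 0.2293] yaw 82.8 zdir [ 0.01  -0.004 -1.   ] w 0.0153 F [ 0.2  0.3 -1.2]
```

View pics/w4.png

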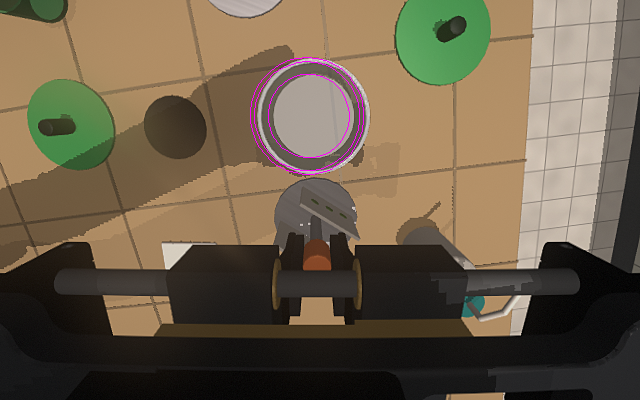

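```bash
python3 - <<'E'
import cv2
im=cv2.imread('pics/raw_w4.png')[40:190,230:390]
cv2.imwrite('pics/w4z.png',cv2.resize(im,None,fx=4,fy=4,interpolation=cv2.INTER_CUBIC))
E
```

```text
(no output)
```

View pics/w4z.png

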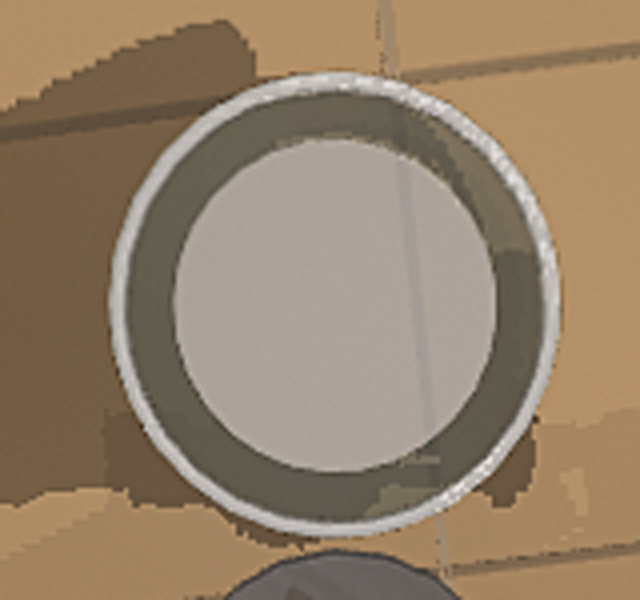

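```bash
python3 - <<'E'
from h import *
from scipy.optimize import least_squares
P=loadP('w4.png')
def ext(x,y,z,rad):
    p=proj(P,circ(x,y,z,rad,200));return np.r_[p.min(0),p.max(0)]
for nm,z,rad,o in(("rim",.095,.055,[257.5,57.5,370,174.2]),("floor",.006,.051,[230+173/4,40+137/4,230+497/4,40+472/4])):
    f=least_squares(lambda q:ext(q[0],q[1],z,rad)-o,[.664,.09]);print(nm,f.x,f.fun)
E
```

```text
rim [0.67030564 0.08912253] [-0.45852274 -0.18078452  0.46166515  0.26939531]
floor [0.67027595 0.08893248] [ 0.01129454  0.0330915  -0.01143264 -0.03885727]
```

```bash
python3 - <<'E'
from h import *
P=loadP('w4.png')
print("foot",toplane(P,[[275,217],[357,217],[316,217],[316,178.5]],.178))
for n,(x0,y0,x1,y1) in (("top",(250,140,360,230)),("scene",(320,100,440,250))):
    im=r.camera(n);cv2.imwrite(f"pics/{n}1.png",im)
    k=5;P=pose(n);im=cv2.resize(im,None,fx=k,fy=k,interpolation=cv2.INTER_CUBIC)
    for x,y,c in((.664,.09,(255,0,255)),(.670,.089,(0,255,0))):
        for z,rad in((.095,.055),(.006,.051)):
            p=((proj(P,circ(x,y,z,rad))+.5)*k-.5);cv2.polylines(im,[p.astype(int)],True,c,1)
    cv2.imwrite(f"pics/{n}1z.png",im[y0*k:y1*k,x0*k:x1*k])
print(r.read_state()['ee_pos'])
E
```

```text
foot [[0.6316191  0.02228419]
 [0.69403844 0.01419208]
 [0.66278829 0.01825321]
 [0.66657742 0.04814657]]
[0.66086088 0.01774552 0.22930843]
```

View pics/top1z.png

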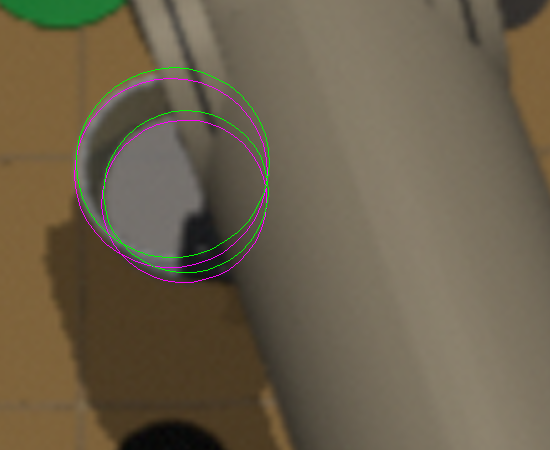

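View pics/scene1z.png

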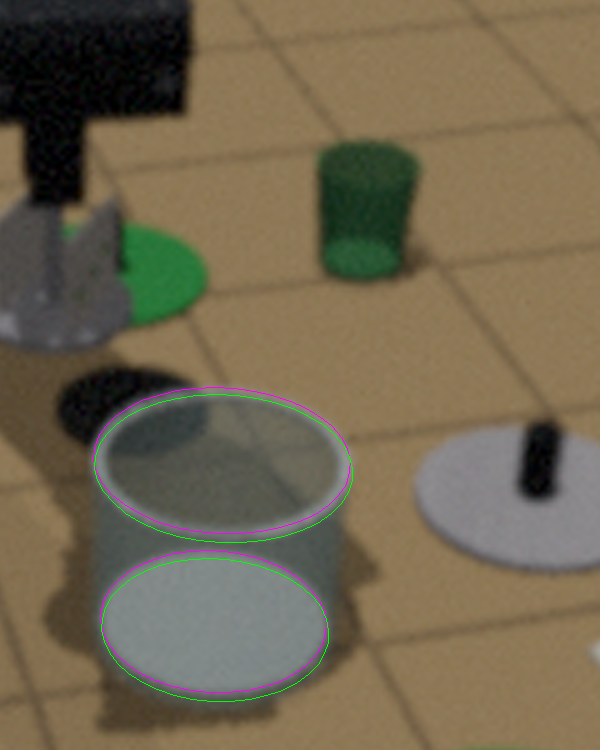

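Tank estimates: wrist x=.670, fixed cameras about .665. I'll aim for .667, which is well inside the tolerance and clearance.

{"op": "send_rows", "data": {"commands": [[0.05, 0.6, 0, -0.06, 0.06, 0, 1], [0.05, 0.8, 0, 0, 0, 0, 1], [0.05, 0.7, 0, 0, 0, 0, 1], [0.05, 0.3, 0, 0, 0, 0, 1], [0, 0, 0, 0, 0, 0, 1], [0, 0, 0, 0, 0, 0, 1]]}}

```text
time: 6.87
ee_pos: [0.6631, 0.0997, 0.2309]
eef_rot: [0.746, 0.666, -0.002, 0.005]
ft_force: [0.3, -0.6, -1.3]
width: 0.0156
```

```bash
python3 -c "
from h import *
wshot('w5.png',[(.667,.09,.095,.055),(.667,.09,.095,.051)])"
```

```text
t 6.87 pos [0.6631 0.0997 0.2309] yaw 83.5 zdir [ 0.005 -0.01  -1.   ] w 0.0156 F [ 0.3 -0.6 -1.3]
```

View pics/w5.png

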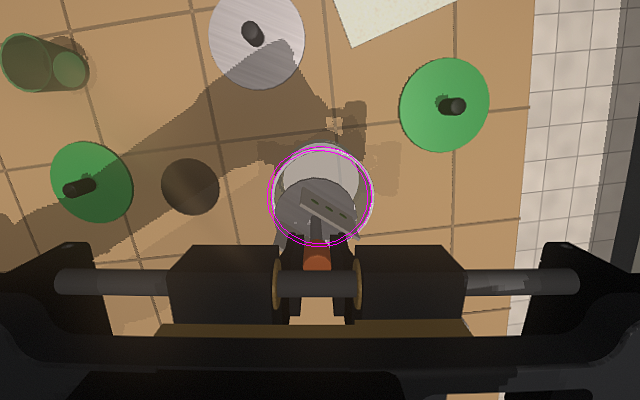

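{"op": "send_rows", "data": {"commands": [[0.15, -0.3, 0, 0, 0, -0.2, 1], [0, 0, -0.3, 0, 0, 0, 1], [0, 0, -0.7, 0, 0, 0, 1], [0, 0, -0.7, 0, 0, 0, 1], [0, 0, 0, 0, 0, 0, 1]]}}

```text
time: 7.33
ee_pos: [0.6695, 0.0821, 0.1778]
eef_rot: [0.755, 0.655, -0.001, 0.007]
ft_force: [-0.3, -0.7, -1.9]
width: 0.0155
```

{"op": "send_rows", "data": {"commands": [[-0.05, 0.25, 0, 0, 0, 0.15, 1], [0, 0, 0, 0, 0, 0, 1], [0, 0, 0, 0, 0, 0, 1]]}}

```text
time: 7.58
ee_pos: [0.6682, 0.0868, 0.1778]
eef_rot: [0.752, 0.659, -0.002, 0.007]
ft_force: [0.5, 0.2, -1.3]
width: 0.0152
```

```bash
python3 - <<'E'
from h import *
wshot('w6.png',[(.667,.09,.095,.055)])
for n,(x0,y0,x1,y1) in (("top",(250,140,360,230)),("scene",(320,100,440,250))):
    im=r.camera(n);k=4
    cv2.imwrite(f"pics/{n}2z.png",cv2.resize(im[y0:y1,x0:x1],None,fx=k,fy=k,interpolation=cv2.INTER_CUBIC))
E
```

```text
t 7.58 pos [0.6682 0.0868 0.1778] yaw 82.4 zdir [ 0.006 -0.013 -1.   ] w 0.0152 F [ 0.5  0.2 -1.3]
```

View pics/w6.png

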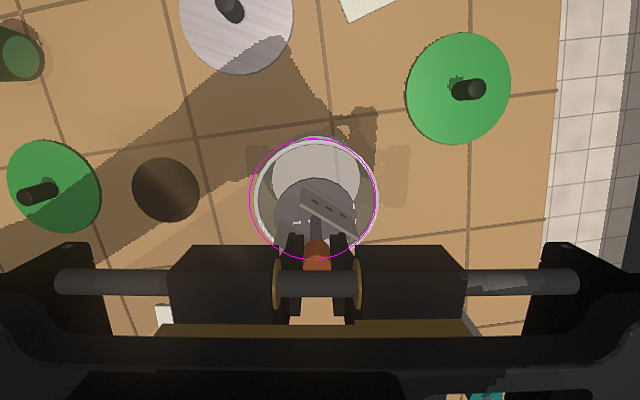

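View pics/scene2z.png

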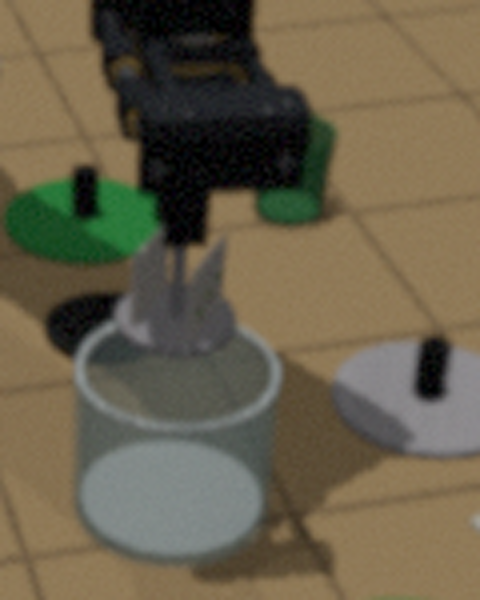

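Foot and rim are centred on each other in the wrist view (columns 316 and 316.5), so I'm lowering it.

{"op": "send_rows", "data": {"commands": [[0, 0.1, -0.5, 0, 0, 0, 1], [0, 0, -0.8, 0, 0, 0, 1], [0, 0, -0.8, 0, 0, 0, 1], [0, 0, -0.7, 0, 0, 0, 1], [0, 0, -0.4, 0, 0, 0, 1], [0, 0, -0.2, 0, 0, 0, 1], [0, 0, 0, 0, 0, 0, 1]]}}

```text
time: 8.32
ee_pos: [0.6686, 0.0927, 0.0711]
eef_rot: [0.752, 0.66, 0.001, 0.008]
ft_force: [0.0, -0.3, -0.2]
width: 0.0156
```

{"op": "send_rows", "data": {"commands": [[0, -0.05, -0.15, 0, 0, 0, 1], [0, 0, -0.1, 0, 0, 0, 1], [0, 0, -0.05, 0, 0, 0, 1], [0, 0, 0, 0, 0, 0, 1]]}}

```text
time: 8.65
ee_pos: [0.6701, 0.0917, 0.0639]
eef_rot: [0.752, 0.659, 0.002, 0.009]
ft_force: [-0.2, 0.4, -1.5]
width: 0.0153
```

{"op": "send_rows", "data": {"commands": [[0, 0, -0.04, 0, 0, 0, 1], [0, 0, 0, 0, 0, 0, 0.25], [0, 0, 0, 0, 0, 0, 0.25], [0, 0, 0, 0, 0, 0, 0.25], [0, 0, 0, 0, 0, 0, 0.25]]}}

```text
time: 9.07
ee_pos: [0.6718, 0.092, 0.0654]
eef_rot: [0.752, 0.659, 0.004, 0.01]
ft_force: [-0.1, 0.7, -0.5]
width: 0.03
```

```bash
python3 - <<'E'
from h import *
wshot('w7.png',[])
E
```

```text
t 9.07 pos [0.6718 0.092  0.0654] yaw 82.5 zdir [ 0.02 -0.01 -1.  ] w 0.03 F [-0.1  0.7 -0.5]
```

View pics/w7.png

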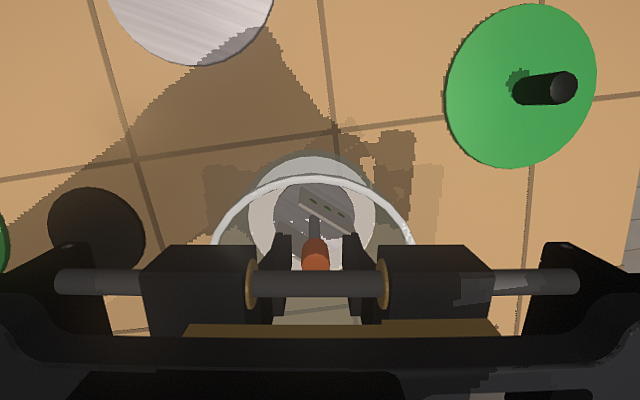

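{"op": "send_rows", "data": {"commands": [[-0.05, 0, 0.4, 0, 0, 0, 0.2], [0, 0, 0.9, 0, 0, 0, 0.2], [0, 0, 1, 0.1, 0.2, 0, 0.2], [0, 0, 1, 0, 0, 0, 0.2], [0, 0, 0.6, 0, 0, 0, 0.2], [-0.5, 0.8, 0, 0, 0, 0, 0], [-0.5, 0.9, 0, 0, 0, 0, -0.2], [-0.5, 0.9, 0, 0, 0, 0, -0.2], [-0.4, 0.9, 0, 0, 0, 0, -0.2], [0, 0.2, 0, 0, 0, 0, -0.2]]}}

```text
time: 9.95
ee_pos: [0.6099, 0.204, 0.1978]
eef_rot: [0.754, 0.657, 0.003, 0.002]
ft_force: [-0.3, 0.9, -0.3]
width: 0.0515
```

{"op": "send_rows", "data": {"commands": [[0, 0, 0, 0, 0, 0, -0.2], [0, 0, 0, 0, 0, 0, -0.2]]}}

```text
time: 10.12
ee_pos: [0.6089, 0.2069, 0.2]
eef_rot: [0.752, 0.659, 0.004, 0.002]
ft_force: [-0.2, 0.3, 0.5]
width: 0.0521
```

```bash
python3 - <<'E'
from h import *
wshot('w8.png',[(.61,.269,.006,.058),(.61,.269,.044,.01)])
for n,(x0,y0,x1,y1) in (("top",(250,140,360,230)),("scene",(320,160,400,250))):
    im=r.camera(n);k=5
    cv2.imwrite(f"pics/{n}3z.png",cv2.resize(im[y0:y1,x0:x1],None,fx=k,fy=k,interpolation=cv2.INTER_CUBIC))
E
```

```text
t 10.12 pos [0.6089 0.2069 0.2   ] yaw 82.4 zdir [ 0.009  0.001 -1.   ] w 0.0521 F [-0.2  0.3  0.5]
```

View pics/w8.png

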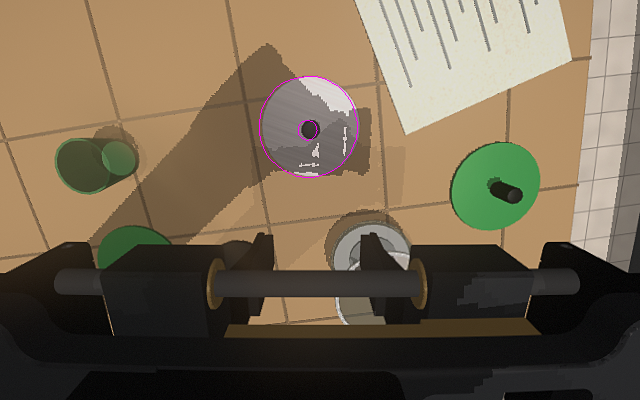

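View pics/top3z.png

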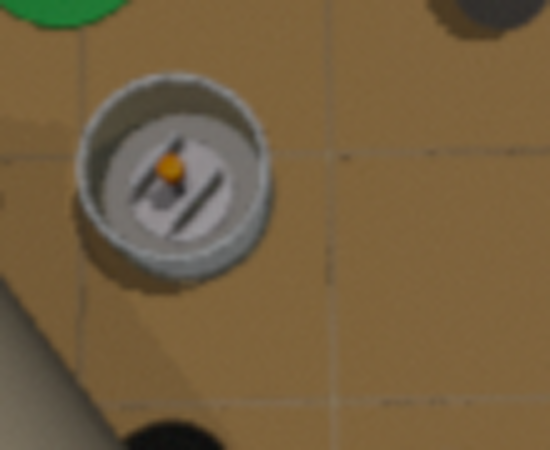

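View pics/scene3z.png

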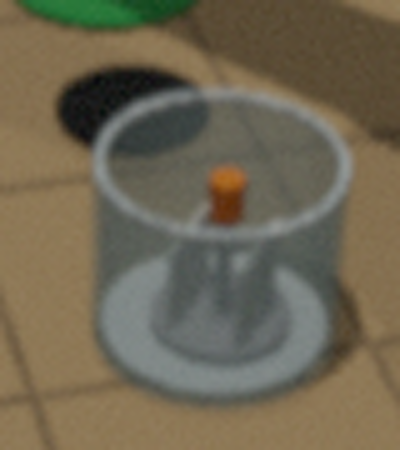

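Top and scene views show the holder upright and well centred in the tank. The wrist circles confirm the lid at (.610,.269). I'll re-fit the tank from the cleaner top picture.

```bash
python3 - <<'E'
from h import *
from scipy.optimize import least_squares
def fit(P,z,rad,o,idx):
    def ext(q):
        p=proj(P,circ(q[0],q[1],z,rad,200));return (np.r_[p.min(0),p.max(0)]-o)[idx]
    f=least_squares(ext,[.667,.09]);return f.x.round(4),f.fun.round(2)
c=lambda v,o:o+(v+.5)/5-.5
print("top",fit(pose("top"),.095,.055,np.array([c(76,250),c(72,140),c(270,250),0]),[0,1,2]))
print("scene rim",fit(pose("scene"),.095,.055,np.array([c(93,320),c(86,160),c(353,320),c(240,160)]),[0,1,2,3]))
print("scene floor",fit(pose("scene"),.006,.051,np.array([c(99,320),c(253,160),c(331,320),c(397,160)]),[0,2,3]))
E
```

```text
top (array([0.6676, 0.0888]), array([ 0.09,  0.  , -0.09]))
scene rim (array([0.666 , 0.0898]), array([ 0.26,  0.78, -0.26, -0.61]))
scene floor (array([0.6671, 0.0898]), array([ 0.54, -0.54,  0.06]))
```

{"op": "send_rows", "data": {"commands": [[0.03, 0.7, 0, 0, 0, 0, -0.2], [0, 0.9, 0, 0, 0, 0, -0.2], [0, 0.45, -0.5, 0, 0, 0, -0.2], [0, 0, -0.8, 0, 0.1, 0, -0.2], [0, 0, -0.8, 0, 0, 0, -0.2], [0, 0, -0.8, 0, 0, 0, -0.2], [0, 0, -0.8, 0, 0, 0, -0.2], [0, 0, 0, 0, 0, 0, -0.2], [0, 0, 0, 0, 0, 0, -0.2]]}}

```text
time: 11.02
ee_pos: [0.6178, 0.2549, 0.0831]
eef_rot: [0.76, 0.65, -0.001, 0.001]
ft_force: [0.8, 0.4, 0.3]
width: 0.052
```

{"op": "send_rows", "data": {"commands": [[-0.25, 0.45, 0, 0, 0, 0.25, -0.2], [0, 0, 0, 0, 0, 0, -0.2], [0, 0, -0.5, 0, 0, 0, -0.2], [0, 0, -0.7, 0, 0, 0, -0.2], [0, 0, -0.5, 0, 0, 0, -0.2], [0, 0, 0, 0, 0, 0, -0.2]]}}

```text
time: 11.52
ee_pos: [0.614, 0.2692, 0.0365]
eef_rot: [0.753, 0.658, 0.003, 0.003]
ft_force: [-0.8, -0.5, 0.1]
width: 0.0526
```

```bash
python3 - <<'E'
from h import *
wshot('w9.png',[(.61,.269,.006,.058),(.61,.269,.044,.01)])
E
```

```text
t 11.52 pos [0.614  0.2692 0.0365] yaw 82.2 zdir [ 0.009 -0.001 -1.   ] w 0.0526 F [-0.8 -0.5  0.1]
```

View pics/w9.png

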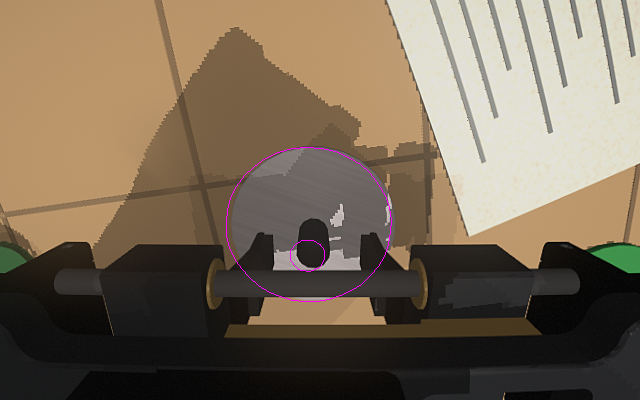

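{"op": "send_rows", "data": {"commands": [[-0.08, 0, -0.3, 0, 0.1, 0, -0.2], [0, 0, -0.3, 0, 0, 0, -0.2], [0, 0, -0.1, 0, 0, 0, -0.2], [0, 0, 0, 0, 0, 0, -0.2]]}}

```text
time: 11.9
ee_pos: [0.6132, 0.2699, 0.0173]
eef_rot: [0.754, 0.657, 0.001, 0.0]
ft_force: [-0.1, 0.0, -0.7]
width: 0.052
```

{"op": "send_rows", "data": {"commands": [[0, 0, -0.1, 0, 0, 0, 1], [0, 0, 0, 0, 0, 0, 1], [0, 0, 0, 0, 0, 0, 1], [0, 0, 0, 0, 0, 0, 1], [0, 0, 0, 0, 0, 0, 1], [0, 0, 0, 0, 0, 0, 1], [0, 0, 0, 0, 0, 0, 1], [0, 0, 0, 0, 0, 0, 1]], "grip_force": 30}}

```text
time: 12.57
ee_pos: [0.6137, 0.2702, 0.0151]
eef_rot: [0.754, 0.657, 0.002, 0.001]
ft_force: [-0.1, -0.2, -2.3]
width: 0.0194
```

```bash
python3 - <<'E'
from h import *
wshot('w10.png',[(.612,.269,.006,.058),(.612,.269,.044,.01)])
E
```

```text
t 12.57 pos [0.6137 0.2702 0.0151] yaw 82.2 zdir [ 0.004  0.002 -1.   ] w 0.0194 F [-0.1 -0.2 -2.3]
```

View pics/w10.png

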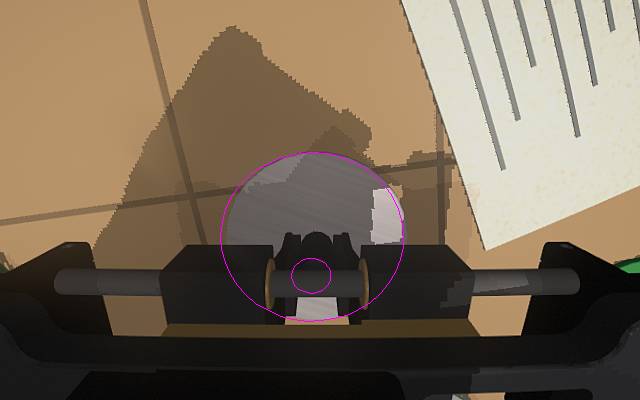

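{"op": "send_rows", "data": {"commands": [[0, 0, 0.3, 0, 0, 0, 1], [0, 0, 0.6, 0, 0, 0, 1], [0, 0, 0.9, 0, 0, 0, 1], [0, 0, 1, 0, 0, 0, 1], [0, 0, 1, 0, 0, 0, 1], [0, 0, 1, 0, 0, 0, 1], [0.2, -0.4, 0.4, 0, 0, 0, 1], [0.3, -0.8, 0, 0, 0, 0, 1], [0.3, -0.8, 0, 0, 0, 0, 1], [0.3, -0.8, 0, 0, 0, 0, 1]]}}

```text
time: 13.45
ee_pos: [0.6403, 0.1917, 0.1844]
eef_rot: [0.749, 0.663, 0.002, -0.001]
ft_force: [0.5, 0.4, -2.4]
width: 0.0192
```

{"op": "send_rows", "data": {"commands": [[0.25, -0.8, 0, 0, 0, 0, 1], [0.1, -0.8, 0, 0, 0, 0, 1], [0.1, -0.8, 0, 0, 0, 0, 1], [0.1, -0.3, 0, 0, 0, 0, 1], [0, 0, 0, 0, 0, 0, 1], [0, 0, 0, 0, 0, 0, 1]]}}

```text
time: 13.95
ee_pos: [0.6592, 0.1004, 0.1883]
eef_rot: [0.751, 0.66, 0.003, 0.0]
ft_force: [-0.0, 0.2, -2.4]
width: 0.019
```

```bash
python3 - <<'E'
from h import *
wshot('w11.png',[])
E
```

```text
t 13.95 pos [0.6592 0.1004 0.1883] yaw 82.6 zdir [ 0.005  0.003 -1.   ] w 0.019 F [-0.   0.2 -2.4]
```

{"op": "send_rows", "data": {"commands": [[0.27, -0.33, 0, 0, 0, 0, 1], [0, 0, 0, 0, 0, 0, 1], [0, 0, -0.5, 0, 0, 0, 1], [0, 0, -0.6, 0, 0, 0, 1], [0, 0, -0.5, 0, 0, 0, 1], [0, 0, 0, 0, 0, 0, 1], [0, 0, 0, 0, 0, 0, 1]]}}

```text
time: 14.58
ee_pos: [0.6675, 0.0995, 0.1405]
eef_rot: [0.747, 0.664, 0.005, -0.001]
ft_force: [-0.4, 0.7, -1.4]
width: 0.0192
```

{"op": "send_rows", "data": {"commands": [[0, -0.33, 0, 0, 0, -0.1, 1], [0, 0, 0, 0, 0, 0, 1], [0, 0, -0.3, 0, 0, 0, 1], [0, 0, -0.2, 0, 0, 0, 1], [0, 0, 0, 0, 0, 0, 1]]}}

```text
time: 15.0
ee_pos: [0.6688, 0.09, 0.1277]
eef_rot: [0.75, 0.661, 0.007, 0.0]
ft_force: [0.8, 0.2, -1.9]
width: 0.0191
```

```bash
python3 - <<'E'
from h import *
wshot('w12.png',[(.6675,.0893,.095,.055)])
im=r.camera("scene");k=5;x0,y0,x1,y1=300,120,420,250
cv2.imwrite(f"pics/scene4z.png",cv2.resize(im[y0:y1,x0:x1],None,fx=k,fy=k,interpolation=cv2.INTER_CUBIC))
E
```

```text
t 15.0 pos [0.6688 0.09   0.1277] yaw 82.8 zdir [ 0.01   0.008 -1.   ] w 0.0191 F [ 0.8  0.2 -1.9]
```

View pics/w12.png

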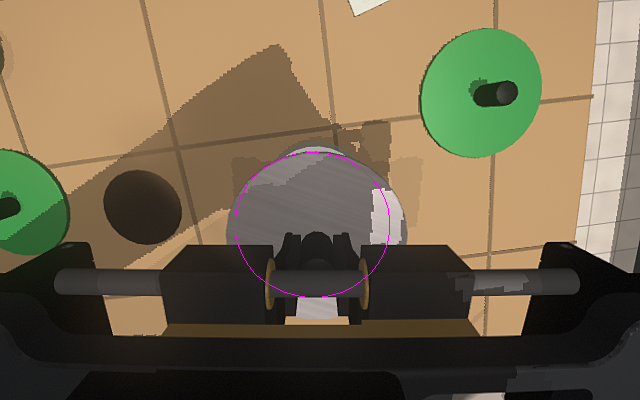

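View pics/scene4z.png

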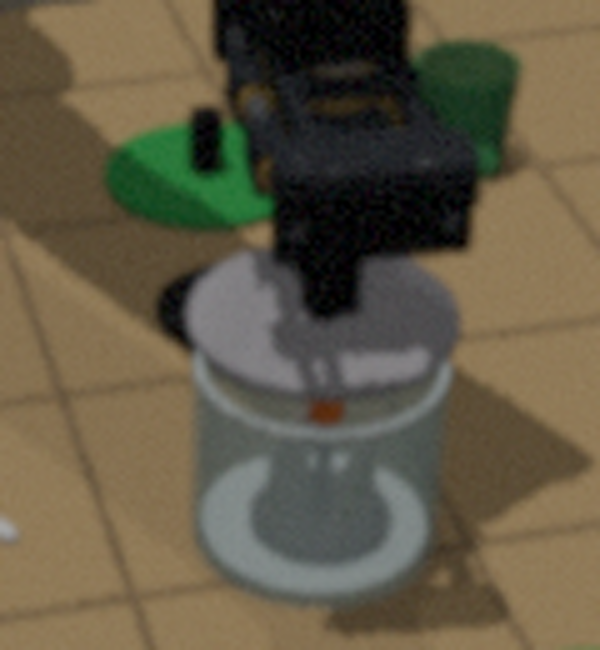

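```bash
python3 - <<'E'
from h import *
im=cv2.imread('pics/raw_w12.png')[130:260,215:415]
cv2.imwrite('pics/w12z.png',cv2.resize(im,None,fx=4,fy=4,interpolation=cv2.INTER_CUBIC))
E
```

```text
(no output)
```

View pics/w12z.png

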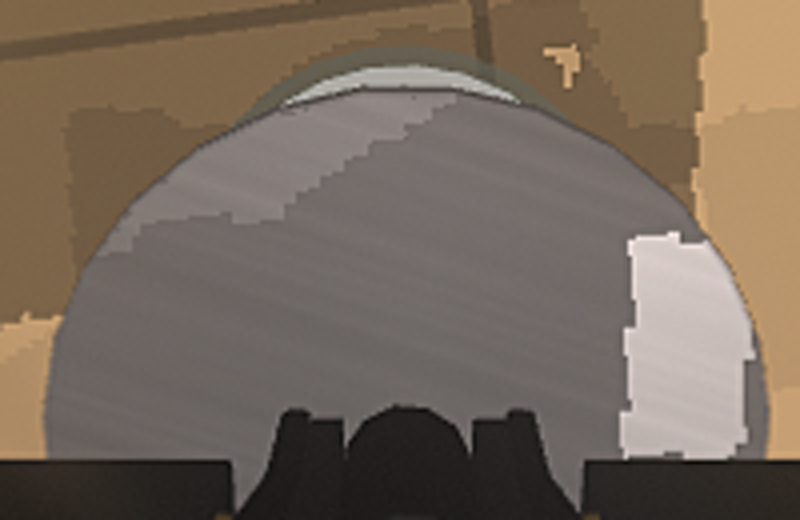

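```bash
python3 - <<'E'
from h import *
P=loadP('w12.png')
for nm,c in(("floor",(.6675,.0893,.006,.051)),("base",(.6675,.0893,0,.055)),("lidtop",(.6688,.089,.1186,.058))):
    p=proj(P,circ(*c,400));i=p[:,1].argmin();print(nm,p[i],p.min(0),p.max(0))
# lid: observed left 226, right 407, top 151.8
E
```

```text
floor [312.71502699 145.7596339 ] [261.98528573 145.7596339 ] [364.03863245 244.35713644]
base [312.71180368 141.00991785] [259.04814195 141.00991785] [366.99459506 245.46815693]
lidtop [314.1180985  152.01660684] [222.88605033 152.01660684] [405.99313431 321.23639716]
```

Lid and tank line up to about 1–2 mm in both views, so I'm lowering.

{"op": "send_rows", "data": {"commands": [[0, 0, -0.2, -0.08, 0.08, 0, 1], [0, 0, -0.2, 0, 0, 0, 1], [0, 0, -0.1, 0, 0, 0, 1], [0, 0, 0, 0, 0, 0, 1]]}}

```text
time: 15.43
ee_pos: [0.6692, 0.0905, 0.1125]
eef_rot: [0.75, 0.661, 0.002, 0.001]
ft_force: [0.0, -0.1, -2.1]
width: 0.0191
```

{"op": "send_rows", "data": {"commands": [[-0.03, 0, -0.06, 0, 0, 0, 1], [0, 0, -0.04, 0, 0, 0, 1], [0, 0, 0, 0, 0, 0, 1]]}}

```text
time: 15.68
ee_pos: [0.6683, 0.0908, 0.1104]
eef_rot: [0.75, 0.661, 0.002, 0.001]
ft_force: [0.0, -0.7, -2.0]
width: 0.0193
```

{"op": "send_rows", "data": {"commands": [[0, 0, -0.02, 0, 0, 0, 1], [0, 0, 0, 0, 0, 0, 0.1], [0, 0, 0, 0, 0, 0, 0.1], [0, 0, 0, 0, 0, 0, 0.1], [0, 0, 0, 0, 0, 0, 0.1], [0, 0, 0.3, 0, 0, 0, 0], [0, 0, 0.8, 0, 0, 0, -0.2], [0, 0, 1, 0, 0, 0, -0.2], [0, 0, 0.7, 0, 0, 0, -0.2], [0, -0.5, 0, 0, 0, 0, -0.2]]}}

```text
time: 16.52
ee_pos: [0.6667, 0.0795, 0.1988]
eef_rot: [0.748, 0.663, 0.002, -0.0]
ft_force: [0.6, 1.2, 0.6]
width: 0.0512
```

{"op": "send_rows", "data": {"commands": [[-0.4, -1, 0, 0, 0, 0, -0.3], [-0.4, -1, 0, 0, 0, 0, -0.3], [-0.5, -1, 0, 0, 0, 0, -0.3], [-0.6, -1, 0, 0, 0, 0, -0.3], [-0.6, -1, 0, 0, 0, 0, -0.3], [-0.6, -1, 0, 0, 0, 0, -0.3], [-0.6, -1, 0, 0, 0, 0, -0.3], [-0.6, -1, 0, 0, 0, 0, -0.3], [-0.5, -1, 0, 0, 0, 0, -0.3], [-0.4, -1, 0, 0, 0, 0, -0.3]]}}

```text
time: 17.35
ee_pos: [0.5035, -0.2288, 0.2042]
eef_rot: [0.746, 0.666, 0.006, 0.002]
ft_force: [-0.4, -1.0, 0.1]
width: 0.0567
```

```bash
python3 - <<'E'
from h import *
print(r.read_state()['ee_pos'])
for n,(x0,y0,x1,y1) in (("top",(250,140,360,230)),("scene",(320,140,400,250))):
    im=r.camera(n);cv2.imwrite(f"pics/{n}5.png",im);k=5;P=pose(n)
    im=cv2.resize(im,None,fx=k,fy=k,interpolation=cv2.INTER_CUBIC)
    p=((proj(P,circ(.6675,.0893,.101,.058))+.5)*k-.5);cv2.polylines(im,[p.astype(int)],True,(255,0,255),1)
    cv2.imwrite(f"pics/{n}5z.png",im[y0*k:y1*k,x0*k:x1*k])
E
```

```text
[ 0.50346873 -0.22880856  0.20416062]
```

View pics/top5z.png

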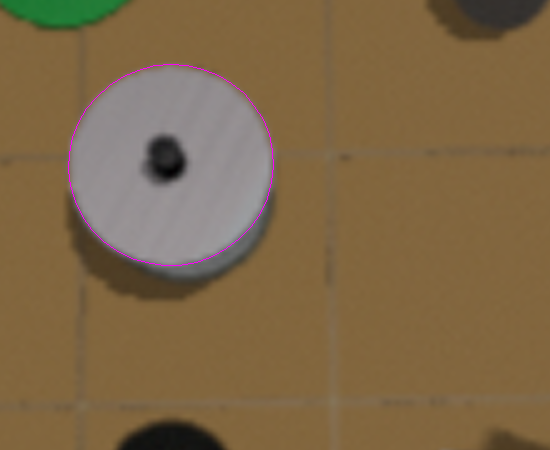

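View pics/scene5z.png

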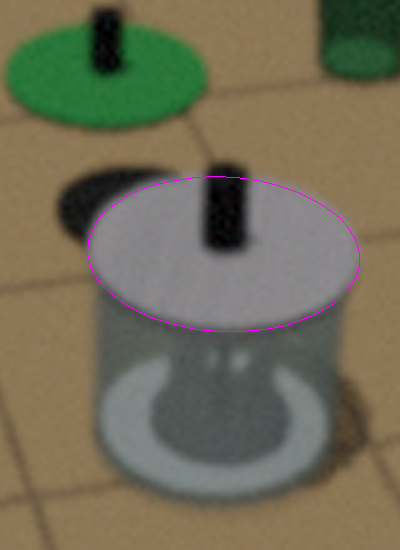

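The lid fits the predicted ring in both views, so steps 1 and 2 look done. Now the blue bottle.

{"op": "send_rows", "data": {"commands": [[-0.1, -1, 0.3, 0, 0, -0.2, -0.5], [-0.1, -1, 0.3, 0, 0, 0, -0.5], [-0.2, -1, 0.3, 0, 0, 0, -0.5], [-0.2, -1, 0, 0, 0, 0, -0.5], [-0.2, -1, 0, 0, 0, 0, -0.5], [-0.1, -0.7, 0, 0, 0, 0, -0.5], [0, -0.4, 0, 0, 0, 0, -0.5], [0, 0, 0, 0, 0, 0, -0.5], [0, 0, 0, 0, 0, 0, -0.5]]}}

```text
time: 18.2
ee_pos: [0.4713, -0.4254, 0.2344]
eef_rot: [0.755, 0.656, 0.004, 0.003]
ft_force: [1.1, 1.3, 0.0]
width: 0.065
```

```bash
python3 - <<'E'
from h import *
wshot('w13.png',[(.47,-.356,.104,.017),(.617,-.269,.104,.017),(.357,-.279,.055,.011)])
E
```

```text
t 18.2 pos [ 0.4713 -0.4254  0.2344] yaw 81.9 zdir [ 0.011  0.001 -1.   ] w 0.065 F [1.1 1.3 0. ]
```

View pics/w13.png

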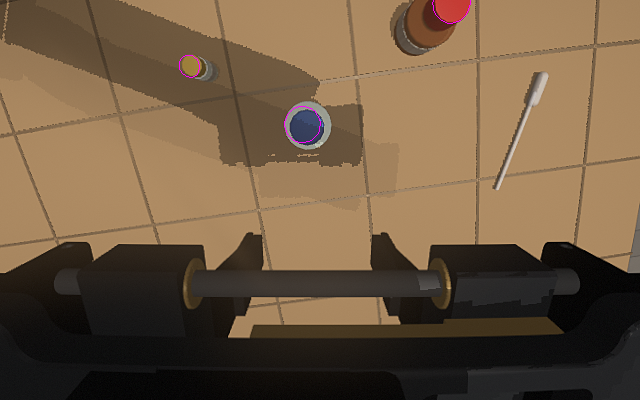

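Blue cap at (307,127), about 4 px right and 3 px below my prediction, so I'm using (.473,-.358).

{"op": "send_rows", "data": {"commands": [[0.05, 0.7, 0, 0, 0.1, 0, -0.5], [0, 0.8, 0, 0, 0, 0, -0.5], [0, 0.6, -0.3, 0, 0, 0, -0.5], [0, 0, -0.8, 0, 0, 0, -0.5], [0, 0, -0.8, 0, 0, 0, -0.5], [0, 0, -0.5, 0, 0, 0, -0.5], [0, 0, 0, 0, 0, 0, -0.5], [0, 0, 0, 0, 0, 0, -0.5]]}}

```text
time: 18.92
ee_pos: [0.4769, -0.3462, 0.1632]
eef_rot: [0.75, 0.661, 0.002, 0.002]
ft_force: [-0.4, 0.6, -0.0]
width: 0.0652
```

{"op": "send_rows", "data": {"commands": [[-0.13, -0.4, 0, 0, 0, 0, -0.5], [0, 0, 0, 0, 0, 0, -0.5], [0, 0, 0, 0, 0, 0, -0.5]]}}

```text
time: 19.17
ee_pos: [0.4741, -0.3583, 0.1662]
eef_rot: [0.749, 0.662, 0.002, 0.004]
ft_force: [-0.3, 0.2, 0.1]
width: 0.0656
```

```bash
python3 - <<'E'
from h import *
wshot('w14.png',[(.473,-.358,.104,.017),(.473,-.358,0.03,.027)])
E
```

```text
t 19.17 pos [ 0.4741 -0.3583  0.1662] yaw 83.0 zdir [ 0.008 -0.003 -1.   ] w 0.0656 F [-0.3  0.2  0.1]
```

View pics/w14.png

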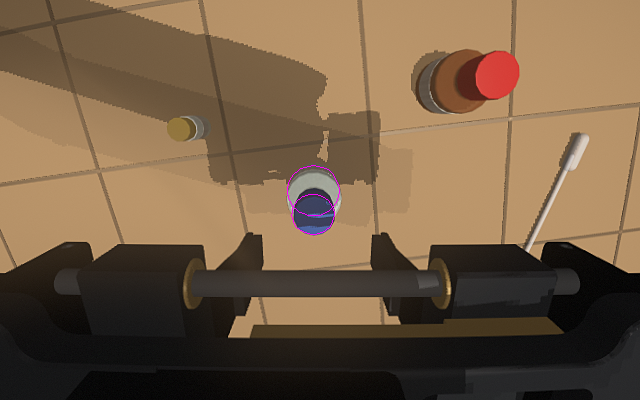

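{"op": "send_rows", "data": {"commands": [[0, 0, -0.5, 0, 0, 0, -0.5], [0, 0, -0.8, 0, 0, 0, -0.5], [0, 0, -0.8, 0, 0, 0, -0.5], [0, 0, -0.6, 0, 0, 0, -0.5], [0, 0, -0.2, 0, 0, 0, -0.5], [0, 0, 0, 0, 0, 0, -0.5]]}}

```text
time: 19.72
ee_pos: [0.4759, -0.3624, 0.0815]
eef_rot: [0.751, 0.661, 0.002, 0.009]
ft_force: [-0.5, -0.0, 1.0]
width: 0.0651
```

```bash
python3 - <<'E'
from h import *
P=loadP('w14.png');print(toplane(P,[[497,75]],.104),toplane(P,[[180,129]],.055))
E
```

```text
[[ 0.61787881 -0.26899559]] [[ 0.36119483 -0.27835973]]
```

{"op": "send_rows", "data": {"commands": [[-0.08, 0.13, -0.15, 0.13, 0.17, 0, -0.5], [0, 0, -0.15, 0, 0, 0, -0.5], [0, 0, 0, 0, 0, 0, -0.5]]}}

```text
time: 19.97
ee_pos: [0.4743, -0.3591, 0.0746]
eef_rot: [0.751, 0.66, 0.001, -0.0]
ft_force: [0.4, -0.1, 0.7]
width: 0.0655
```

```bash
python3 - <<'E'
from h import *
wshot('w15.png',[])
E
```

```text
t 19.97 pos [ 0.4743 -0.3591  0.0746] yaw 82.6 zdir [ 0.001  0.001 -1.   ] w 0.0655 F [ 0.4 -0.1  0.7]
```

{"op": "send_rows", "data": {"commands": [[0, 0, -0.08, 0, 0, 0, 1], [0, 0, 0, 0, 0, 0, 1], [0, 0, 0, 0, 0, 0, 1], [0, 0, 0, 0, 0, 0, 1], [0, 0, 0, 0, 0, 0, 1], [0, 0, 0, 0, 0, 0, 1], [0, 0, 0, 0, 0, 0, 1], [0, 0, 0, 0, 0, 0, 1]]}}

```text
time: 20.68
ee_pos: [0.4755, -0.3599, 0.0747]
eef_rot: [0.751, 0.66, 0.001, 0.002]
ft_force: [0.1, -0.2, -0.0]
width: 0.0331
```

```bash
python3 - <<'E'
from h import *
wshot('w16.png',[(.473,-.358,0.03,.027)])
E
```

```text
t 20.68 pos [ 0.4755 -0.3599  0.0747] yaw 82.6 zdir [ 0.004 -0.001 -1.   ] w 0.0331 F [ 0.1 -0.2 -0. ]
```

View pics/w16.png

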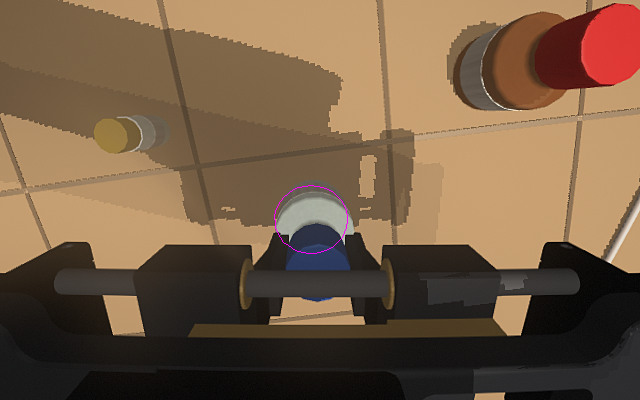

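{"op": "send_rows", "data": {"commands": [[0, 0, 0.3, 0, 0, 0, 1], [0, 0, 0.7, 0, 0, 0, 1], [0, 0, 1, 0, 0, 0, 1], [0, 0.2, 1, 0, 0, 0, 1], [0, 0.5, 0.7, 0, 0, 0, 1], [0, 0.8, 0.3, 0, 0, 0, 1], [0, 0.9, 0, 0, 0, 0, 1], [0, 0.9, 0, 0, 0, 0, 1], [0, 0.9, 0, 0, 0, 0, 1], [0, 0.9, 0, 0, 0, 0, 1]]}}

```text
time: 21.57
ee_pos: [0.4718, -0.2057, 0.2036]
eef_rot: [0.754, 0.657, 0.001, 0.001]
ft_force: [0.5, -0.3, -2.0]
width: 0.0336
```

{"op": "send_rows", "data": {"commands": [[0.1, 0.9, 0, 0, 0, 0, 1], [0.1, 0.9, 0, 0, 0, 0, 1], [0.1, 0.9, 0, 0, 0, 0, 1], [0.1, 0.9, 0, 0, 0, 0, 1], [0, 0.9, 0, 0, 0, 0, 1], [0, 0.9, 0, 0, 0, 0, 1], [0, 0.5, 0, 0, 0, 0, 1], [0, 0.2, 0, 0, 0, 0, 1], [0, 0, 0, 0, 0, 0, 1], [0, 0, 0, 0, 0, 0, 1]]}}

```text
time: 22.4
ee_pos: [0.4819, -0.006, 0.2096]
eef_rot: [0.75, 0.661, 0.0, 0.004]
ft_force: [0.3, -0.7, -2.6]
width: 0.0334
```

```bash
python3 - <<'E'
from h import *
wshot('w17.png',[(.489,.099,0.006,.04)])
E
```

```text
t 22.4 pos [ 0.4819 -0.006   0.2096] yaw 82.8 zdir [ 0.006 -0.006 -1.   ] w 0.0334 F [ 0.3 -0.7 -2.6]
```

View pics/w17.png

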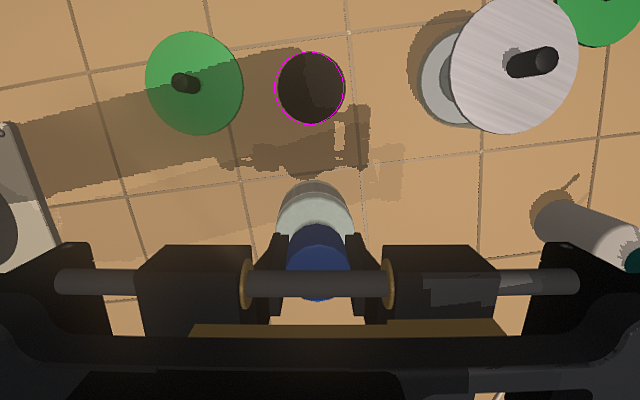

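Mat sits exactly on its predicted ring at (311,88).

{"op": "send_rows", "data": {"commands": [[0.08, 0.6, 0, 0, 0, 0, 1], [0.08, 0.8, 0, 0, 0, 0, 1], [0.08, 0.8, 0, 0, 0, 0, 1], [0, 0.8, 0, 0, 0, 0, 1], [0, 0.3, -0.5, 0, 0, 0, 1], [0, 0, -0.8, 0, 0, 0, 1], [0, 0, -0.8, 0, 0, 0, 1], [0, 0, -0.3, 0, 0, 0, 1], [0, 0, 0, 0, 0, 0, 1]]}}

```text
time: 23.2
ee_pos: [0.4924, 0.0821, 0.1356]
eef_rot: [0.758, 0.652, -0.0, 0.005]
ft_force: [-0.6, -0.2, -1.3]
width: 0.0329
```

{"op": "send_rows", "data": {"commands": [[-0.1, 0.53, 0, 0, 0.05, 0.25, 1], [0, 0, 0, 0, 0, 0, 1], [0, 0, -0.5, 0, 0, 0, 1], [0, 0, -0.5, 0, 0, 0, 1], [0, 0, -0.3, 0, 0, 0, 1], [0, 0, 0, 0, 0, 0, 1]]}}

```text
time: 23.7
ee_pos: [0.4931, 0.0958, 0.1007]
eef_rot: [0.752, 0.659, -0.0, 0.006]
ft_force: [-1.0, -0.7, -1.7]
width: 0.0338
```

```bash
python3 - <<'E'
from h import *
wshot('w18.png',[(.489,.099,0.006,.04)])
E
```

```text
t 23.7 pos [0.4931 0.0958 0.1007] yaw 82.4 zdir [ 0.007 -0.009 -1.   ] w 0.0338 F [-1.  -0.7 -1.7]
```

View pics/w18.png

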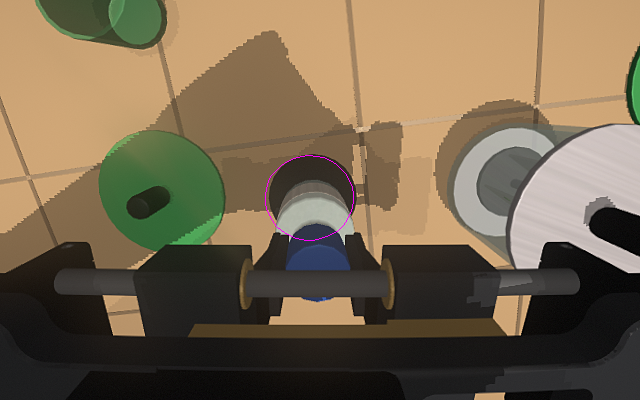

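{"op": "send_rows", "data": {"commands": [[-0.13, 0.07, -0.1, 0.09, 0.04, 0, 1], [0, 0, -0.25, 0, 0, 0, 1], [0, 0, -0.15, 0, 0, 0, 1], [0, 0, 0, 0, 0, 0, 1], [0, 0, 0, 0, 0, 0, 1]]}}

```text
time: 24.17
ee_pos: [0.4909, 0.0981, 0.0881]
eef_rot: [0.753, 0.658, 0.003, 0.003]
ft_force: [-0.2, 0.2, -2.0]
width: 0.0334
```

{"op": "send_rows", "data": {"commands": [[-0.05, 0, -0.15, 0, 0, 0, 1], [0, 0, -0.1, 0, 0, 0, 1], [0, 0, 0, 0, 0, 0, 1], [0, 0, 0, 0, 0, 0, 1]]}}

```text
time: 24.5
ee_pos: [0.4898, 0.0984, 0.0806]
eef_rot: [0.753, 0.658, 0.003, 0.003]
ft_force: [-0.1, 0.2, 0.5]
width: 0.0331
```

{"op": "send_rows", "data": {"commands": [[0, 0, 0, 0, 0, 0, -0.3], [0, 0, 0, 0, 0, 0, -0.3], [0, 0, 0, 0, 0, 0, -0.3], [0, 0, 0, 0, 0, 0, -0.3], [0, 0, 0.3, 0, 0, 0, -0.3], [0, 0, 0.8, 0, 0, 0, -0.5], [0, 0, 1, 0, 0, 0, -0.5], [0, 0, 1, 0, 0, 0, -0.5], [0.1, -0.4, 0.8, 0, 0, 0, -0.5], [0.3, -1, 0.2, 0, 0, 0, -0.5]]}}

```text
time: 25.33
ee_pos: [0.4984, 0.0629, 0.2109]
eef_rot: [0.749, 0.663, 0.003, 0.001]
ft_force: [1.3, 0.6, 1.1]
width: 0.0651
```

{"op": "send_rows", "data": {"commands": [[0.3, -1, 0, 0, 0, 0, -0.5], [0.3, -1, 0, 0, 0, 0, -0.5], [0.3, -1, 0, 0, 0, 0, -0.5], [0.3, -1, 0, 0, 0, 0, -0.5], [0.3, -1, 0, 0, 0, 0, -0.5], [0.3, -1, 0, 0, 0, 0, -0.5], [0.3, -1, 0, 0, 0, 0, -0.5], [0.3, -1, 0, 0, 0, 0, -0.5], [0.3, -1, 0, 0, 0, 0, -0.5], [0.3, -1, 0, 0, 0, 0, -0.5]]}}

```text
time: 26.17
ee_pos: [0.593, -0.2493, 0.2249]
eef_rot: [0.746, 0.666, 0.007, 0.008]
ft_force: [0.1, 0.7, -0.0]
width: 0.0656
```

```bash
python3 - <<'E'
from h import *
wshot('w19.png',[(.618,-.269,0.104,.017)])
for n,(x0,y0,x1,y1) in (("top",(240,180,360,270)),("scene",(290,120,400,230))):
    im=r.camera(n);cv2.imwrite(f"pics/{n}6.png",im);k=5;P=pose(n)
    im=cv2.resize(im,None,fx=k,fy=k,interpolation=cv2.INTER_CUBIC)
    for z,rad in((.11,.017),(.006,.027),(.006,.04)):
        p=((proj(P,circ(.489,.099,z,rad))+.5)*k-.5);cv2.polylines(im,[p.astype(int)],True,(255,0,255),1)
    cv2.imwrite(f"pics/{n}6z.png",im[y0*k:y1*k,x0*k:x1*k])
E
```

```text
t 26.17 pos [ 0.593  -0.2493  0.2249] yaw 83.4 zdir [ 0.021 -0.002 -1.   ] w 0.0656 F [ 0.1  0.7 -0. ]
```

View pics/top6z.png

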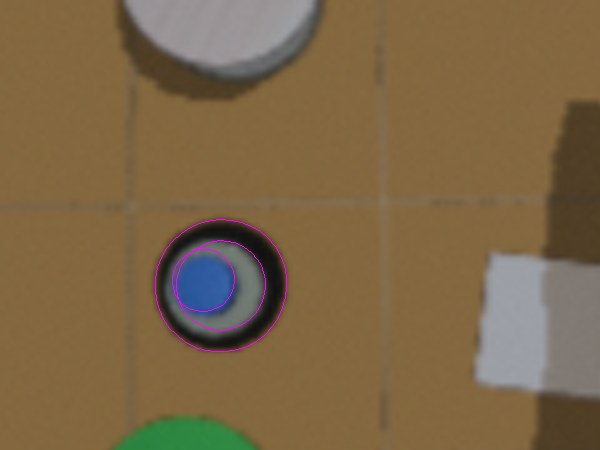

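View pics/scene6z.png

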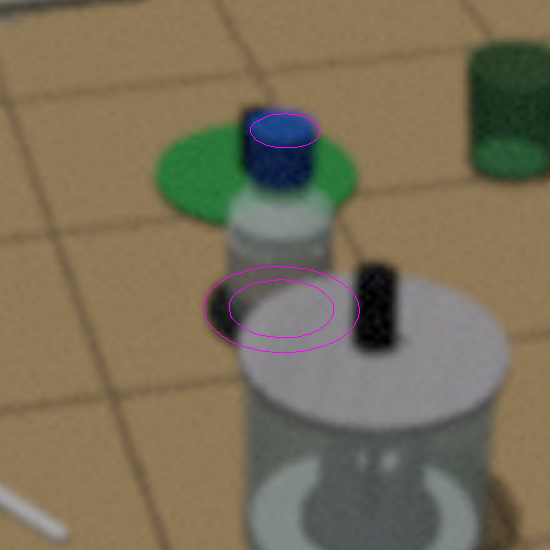

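View pics/w19.png

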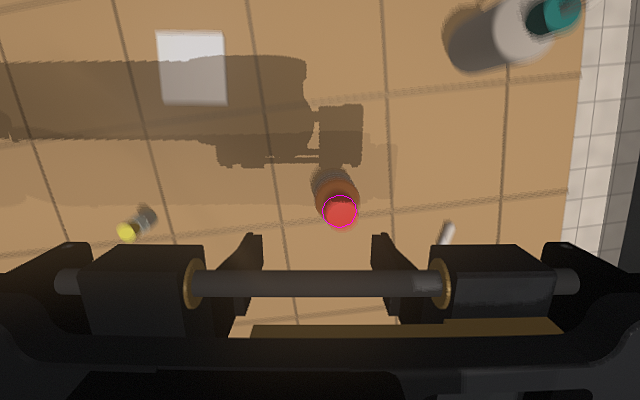

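Blue bottle stands centred on the mat within about 2 mm. Red cap confirmed at (.618,-.269).

{"op": "send_rows", "data": {"commands": [[0.4, -0.35, 0, 0, 0.23, -0.2, -0.5], [0.4, -0.35, 0, 0, 0, 0, -0.5], [0, 0, 0, 0, 0, 0, -0.5], [0, 0, -0.6, 0, 0, 0, -0.5], [0, 0, -0.8, 0, 0, 0, -0.5], [0, 0, -0.6, 0, 0, 0, -0.5], [0, 0, 0, 0, 0, 0, -0.5], [0, 0, 0, 0, 0, 0, -0.5]]}}

```text
time: 26.98
ee_pos: [0.6176, -0.2627, 0.1691]
eef_rot: [0.751, 0.661, 0.003, 0.001]
ft_force: [-0.1, 0.1, 1.0]
width: 0.0653
```

```bash
python3 - <<'E'
from h import *
wshot('w20.png',[(.618,-.269,0.104,.017)])
E
```

```text
t 26.98 pos [ 0.6176 -0.2627  0.1691] yaw 82.7 zdir [ 0.006  0.003 -1.   ] w 0.0653 F [-0.1  0.1  1. ]
```

View pics/w20.png

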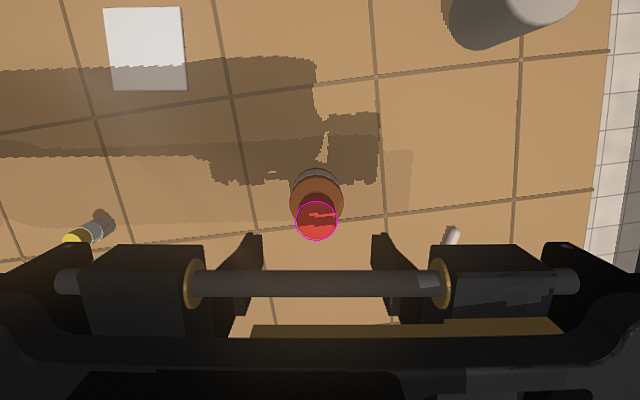

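{"op": "send_rows", "data": {"commands": [[0, -0.22, 0, 0, 0, 0, -0.5], [0, 0, -0.5, 0, 0, 0, -0.5], [0, 0, -0.8, 0, 0, 0, -0.5], [0, 0, -0.8, 0, 0, 0, -0.5], [0, 0, -0.5, 0, 0, 0, -0.5], [0, 0, -0.2, 0, 0, 0, -0.5], [0, 0, 0, 0, 0, 0, -0.5], [0, 0, 0, 0, 0, 0, -0.5]]}}

```text
time: 27.7
ee_pos: [0.6203, -0.2713, 0.0888]
eef_rot: [0.751, 0.66, 0.006, 0.006]
ft_force: [-0.1, 0.0, 0.4]
width: 0.0654
```

{"op": "send_rows", "data": {"commands": [[-0.07, 0.05, -0.25, 0, 0.17, 0, -0.5], [0, 0, -0.25, 0, 0, 0, -0.5], [0, 0, 0, 0, 0, 0, -0.5], [0, 0, 0, 0, 0, 0, -0.5]]}}

```text
time: 28.03
ee_pos: [0.6198, -0.2702, 0.0757]
eef_rot: [0.751, 0.66, 0.001, 0.003]
ft_force: [0.4, 1.0, -0.0]
width: 0.0653
```

```bash
python3 - <<'E'
from h import *
wshot('w21.png',[(.618,-.269,0.104,.017)])
E
```

```text
t 28.03 pos [ 0.6198 -0.2702  0.0757] yaw 82.7 zdir [ 0.004 -0.003 -1.   ] w 0.0653 F [ 0.4  1.  -0. ]
```

{"op": "send_rows", "data": {"commands": [[-0.03, 0, -0.05, 0, 0, 0, 1], [0, 0, 0, 0, 0, 0, 1], [0, 0, 0, 0, 0, 0, 1], [0, 0, 0, 0, 0, 0, 1], [0, 0, 0, 0, 0, 0, 1], [0, 0, 0, 0, 0, 0, 1], [0, 0, 0, 0, 0, 0, 1], [0, 0, 0, 0, 0, 0, 1]]}}

```text
time: 28.75
ee_pos: [0.6191, -0.2705, 0.0752]
eef_rot: [0.751, 0.66, 0.001, 0.003]
ft_force: [-0.3, -0.8, -0.2]
width: 0.0334
```

```bash
python3 - <<'E'
from h import *
wshot('w22.png',[(.618,-.269,0.104,.017),(.618,-.269,.03,.027)])
E
```

```text
t 28.75 pos [ 0.6191 -0.2705  0.0752] yaw 82.6 zdir [ 0.006 -0.004 -1.   ] w 0.0334 F [-0.3 -0.8 -0.2]
```

View pics/w22.png

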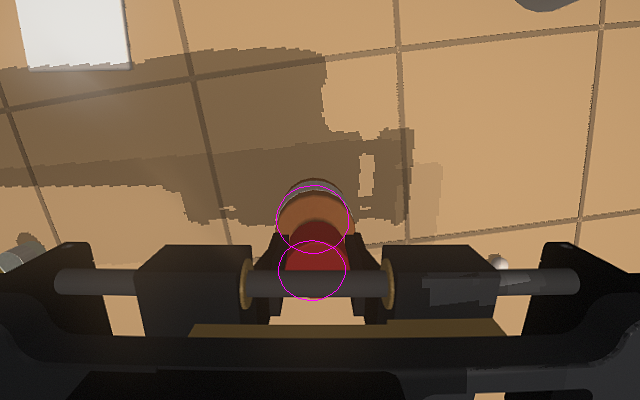

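{"op": "send_rows", "data": {"commands": [[0, 0, 0.3, 0, 0, 0, 1], [0, 0, 0.7, 0, 0, 0, 1], [0, 0, 1, 0, 0, 0, 1], [0, 0, 1, 0, 0, 0, 1], [-0.5, 0.2, 0.7, 0, 0, 0, 1], [-0.9, 0.5, 0.2, 0, 0, 0, 1], [-0.9, 0.5, 0, 0, 0, 0, 1], [-0.9, 0.5, 0, 0, 0, 0, 1], [-0.9, 0.3, 0, 0, 0, 0, 1], [-0.8, 0, 0, 0, 0, 0, 1]]}}

```text
time: 29.63
ee_pos: [0.469, -0.2051, 0.1993]
eef_rot: [0.75, 0.662, 0.002, 0.003]
ft_force: [-0.6, -0.3, -0.9]
width: 0.0333
```

{"op": "send_rows", "data": {"commands": [[-0.2, 0, 0, 0, 0, 0, 1], [0, 0, 0, 0, 0, 0, 1], [0, 0, 0, 0, 0, 0, 1]]}}

```text
time: 29.88
ee_pos: [0.4591, -0.2053, 0.2013]
eef_rot: [0.75, 0.661, -0.001, 0.004]
ft_force: [0.3, 0.6, -1.6]
width: 0.0333
```

```bash
python3 - <<'E'
from h import *
P=wshot('w23.png',[(.4614,-.098,0.006,.04),(.4614,-.098,.006,.0566)])
im=cv2.imread('pics/raw_w23.png')[:240].astype(int)
m=((im.min(2)>120)&(im.max(2)-im.min(2)<30)).astype(np.uint8)
cs=sorted(cv2.findContours(m,0,cv2.CHAIN_APPROX_NONE)[0],key=cv2.contourArea)[-3:]
for c in cs:
    w=toplane(P,c.reshape(-1,2).astype(float),.006);print(cv2.minAreaRect((w*1000).astype(np.float32)))
E
```

```text
t 29.88 pos [ 0.4591 -0.2053  0.2013] yaw 82.7 zdir [ 0.005 -0.008 -1.   ] w 0.0333 F [ 0.3  0.6 -1.6]
((499.2151794433594, -257.2023620605469), (0.0, 0.0), 0.0)
((99.11371612548828, -103.77912139892578), (0.0, 0.0), 0.0)
((464.04559326171875, -98.11511993408203), (78.50171661376953, 78.74923706054688), 82.31327819824219)
```

View pics/w23.png

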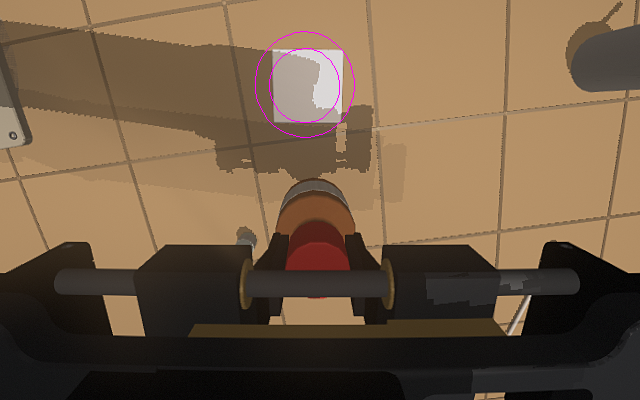

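{"op": "send_rows", "data": {"commands": [[0.05, 0.6, 0, 0, 0, 0, 1], [0, 0.8, 0, 0, 0, 0, 1], [0, 0.8, 0, 0, 0, 0, 1], [0, 0.8, 0, 0, 0, 0, 1], [0, 0.5, -0.4, 0, 0, 0, 1], [0, 0, -0.8, 0, 0, 0, 1], [0, 0, -0.8, 0, 0, 0, 1], [0, 0, -0.3, 0, 0, 0, 1], [0, 0, 0, 0, 0, 0, 1], [0, 0, 0, 0, 0, 0, 1]]}}

```text
time: 30.77
ee_pos: [0.472, -0.0918, 0.1333]
eef_rot: [0.748, 0.664, 0.007, 0.004]
ft_force: [0.2, 0.2, -1.8]
width: 0.0335
```

```bash
python3 - <<'E'
from h import *
P=wshot('w24.png',[(.4625,-.098,0.006,.04)])
E
```

```text
t 30.77 pos [ 0.472  -0.0918  0.1333] yaw 83.2 zdir [ 0.015  0.003 -1.   ] w 0.0335 F [ 0.2  0.2 -1.8]
```

View pics/w24.png

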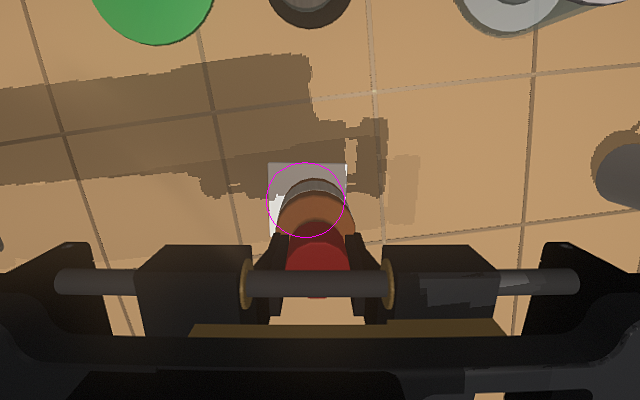

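{"op": "send_rows", "data": {"commands": [[-0.3, -0.25, 0, -0.08, 0.11, 0, 1], [0, 0, 0, 0, 0, 0, 1], [0, 0, -0.5, 0, 0, 0, 1], [0, 0, -0.5, 0, 0, 0, 1], [0, 0, -0.3, 0, 0, 0, 1], [0, 0, 0, 0, 0, 0, 1], [0, 0, 0, 0, 0, 0, 1]]}}

```text
time: 31.4
ee_pos: [0.4655, -0.1043, 0.0994]
eef_rot: [0.75, 0.662, 0.001, 0.008]
ft_force: [0.4, -0.5, -1.5]
width: 0.0334
```

{"op": "send_rows", "data": {"commands": [[-0.08, 0.17, -0.1, 0.07, 0.08, 0, 1], [0, 0, -0.25, 0, 0, 0, 1], [0, 0, -0.15, 0, 0, 0, 1], [0, 0, 0, 0, 0, 0, 1], [0, 0, 0, 0, 0, 0, 1]]}}

```text
time: 31.82
ee_pos: [0.464, -0.0991, 0.0851]
eef_rot: [0.75, 0.661, 0.001, 0.004]
ft_force: [-0.5, 0.2, -1.8]
width: 0.0331
```

```bash
python3 - <<'E'
from h import *
P=wshot('w25.png',[(.4625,-.098,0.006,.04)])
E
```

```text
t 31.82 pos [ 0.464  -0.0991  0.0851] yaw 82.8 zdir [ 0.007 -0.004 -1.   ] w 0.0331 F [-0.5  0.2 -1.8]
```

{"op": "send_rows", "data": {"commands": [[-0.03, 0, -0.1, 0, 0, 0, 1], [0, 0, -0.04, 0, 0, 0, 1], [0, 0, 0, 0, 0, 0, 1], [0, 0, 0, 0, 0, 0, 1]]}}

```text
time: 32.2
ee_pos: [0.4633, -0.0991, 0.081]
eef_rot: [0.75, 0.661, 0.001, 0.004]
ft_force: [-0.7, 0.2, -1.9]
width: 0.0334
```

{"op": "send_rows", "data": {"commands": [[0, 0, -0.02, 0, 0, 0, -0.3], [0, 0, 0, 0, 0, 0, -0.3], [0, 0, 0, 0, 0, 0, -0.3], [0, 0, 0, 0, 0, 0, -0.3], [0, 0, 0.3, 0, 0, 0, -0.3], [0, 0, 0.8, 0, 0, 0, -0.5], [0, 0, 1, 0, 0, 0, -0.5], [0, 0, 1, 0, 0, 0, -0.5], [-0.1, -0.4, 0.6, 0, 0, 0, -0.3], [-0.35, -1, 0, 0, 0, 0, -0.2]]}}

```text
time: 33.03
ee_pos: [0.4507, -0.1344, 0.1993]
eef_rot: [0.746, 0.666, 0.003, 0.003]
ft_force: [0.4, 0.1, -0.3]
width: 0.0579
```

{"op": "send_rows", "data": {"commands": [[-0.4, -1, 0, 0, 0, 0, -0.2], [-0.4, -1, 0, 0, 0, 0, -0.2], [-0.4, -1, 0, 0, 0, 0, -0.2], [-0.4, -1, 0, 0, 0, 0, -0.2], [-0.4, -1, 0, 0, 0, 0, -0.2], [-0.4, -1, 0, 0, 0, 0, -0.2], [-0.4, -0.8, 0, 0, 0, 0, -0.2], [-0.1, -0.2, 0, 0, 0, 0, -0.2], [0, 0, 0, 0, 0, 0, -0.2], [0, 0, 0, 0, 0, 0, -0.2]]}}

```text
time: 33.87
ee_pos: [0.3582, -0.3575, 0.2102]
eef_rot: [0.746, 0.665, 0.004, 0.01]
ft_force: [-0.1, 0.2, 0.2]
width: 0.0522
```

```bash
python3 - <<'E'
from h import *
wshot('w26.png',[(.36,-.279,0.055,.011)])
for n,(x0,y0,x1,y1) in (("top",(250,190,400,290)),("scene",(230,120,360,230))):
    im=r.camera(n);cv2.imwrite(f"pics/{n}7.png",im);k=5;P=pose(n)
    im=cv2.resize(im,None,fx=k,fy=k,interpolation=cv2.INTER_CUBIC)
    for x,y in((.489,.099),(.462,-.098)):
      for z,rad in((.11,.017),(.006,.027),(.006,.04)):
        p=((proj(P,circ(x,y,z,rad))+.5)*k-.5);cv2.polylines(im,[p.astype(int)],True,(255,0,255),1)
    cv2.imwrite(f"pics/{n}7z.png",im[y0*k:y1*k,x0*k:x1*k])
E
```

```text
t 33.87 pos [ 0.3582 -0.3575  0.2102] yaw 83.4 zdir [ 0.019 -0.01  -1.   ] w 0.0522 F [-0.1  0.2  0.2]
```

View pics/w26.png

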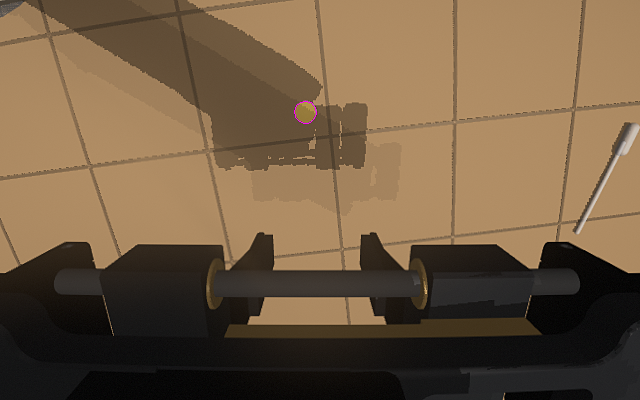

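View pics/top7z.png

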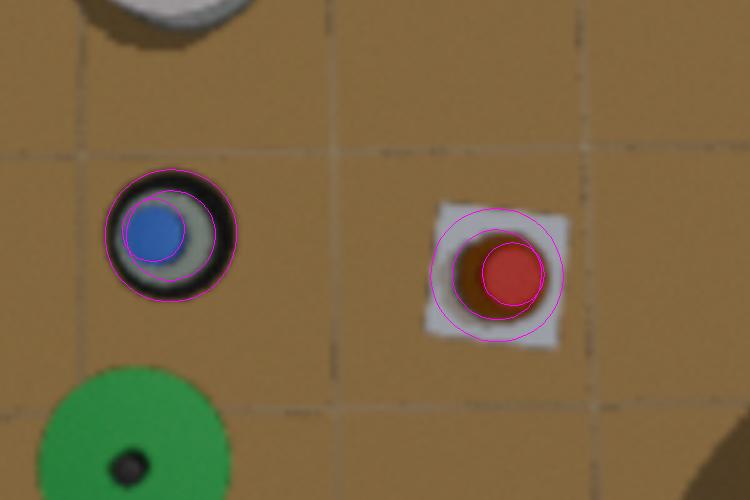

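View pics/scene7z.png

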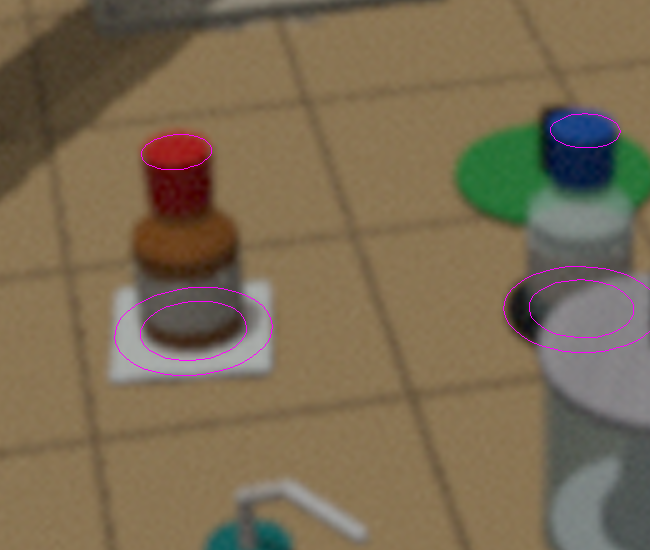

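Both bottles stand centred on mat and tile to about 2–3 mm. Vial cap confirmed at (306,112) → (.360,-.279).

{"op": "send_rows", "data": {"commands": [[0.05, 0.8, 0, 0.11, 0.22, -0.15, -0.2], [0, 0.9, 0, 0, 0, 0, -0.2], [0, 0.6, -0.5, 0, 0, 0, -0.2], [0, 0, -0.8, 0, 0, 0, -0.2], [0, 0, -0.8, 0, 0, 0, -0.2], [0, 0, -0.8, 0, 0, 0, -0.2], [0, 0, 0, 0, 0, 0, -0.2], [0, 0, 0, 0, 0, 0, -0.2]]}}

```text
time: 34.68
ee_pos: [0.3662, -0.2752, 0.1231]
eef_rot: [0.744, 0.668, -0.001, 0.002]
ft_force: [1.1, 0.2, 1.5]
width: 0.052
```

```bash
python3 - <<'E'
from h import *
wshot('w27.png',[(.36,-.279,0.055,.011),(.36,-.279,0.03,.012)])
E
```

```text
t 34.68 pos [ 0.3662 -0.2752  0.1231] yaw 83.8 zdir [ 0.002 -0.005 -1.   ] w 0.052 F [1.1 0.2 1.5]
```

View pics/w27.png

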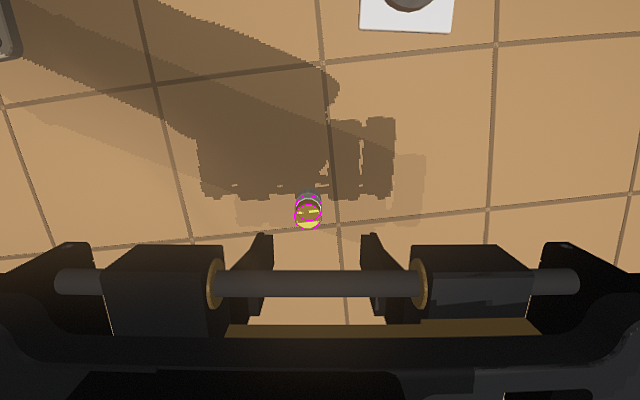

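{"op": "send_rows", "data": {"commands": [[-0.2, -0.15, 0, 0, 0, -0.25, -0.2], [0, 0, 0, 0, 0, 0, -0.2], [0, 0, -0.6, 0, 0, 0, -0.2], [0, 0, -0.8, 0, 0, 0, -0.2], [0, 0, -0.6, 0, 0, 0, -0.2], [0, 0, -0.3, 0, 0, 0, -0.2], [0, 0, 0, 0, 0, 0, -0.2], [0, 0, 0, 0, 0, 0, -0.2]]}}

```text
time: 35.4
ee_pos: [0.3635, -0.2855, 0.0613]
eef_rot: [0.754, 0.657, -0.001, 0.01]
ft_force: [-0.1, 0.2, 0.9]
width: 0.0519
```

{"op": "send_rows", "data": {"commands": [[-0.1, 0.18, -0.2, 0.14, 0.15, 0.05, -0.2], [0, 0, -0.5, 0, 0, 0, -0.2], [0, 0, -0.4, 0, 0, 0, -0.2], [0, 0, 0, 0, 0, 0, -0.2], [0, 0, 0, 0, 0, 0, -0.2]]}}

```text
time: 35.82
ee_pos: [0.3621, -0.2815, 0.0308]
eef_rot: [0.753, 0.658, -0.002, 0.002]
ft_force: [-0.5, -0.2, 1.2]
width: 0.0524
```

```bash
python3 - <<'E'
from h import *
wshot('w28.png',[(.36,-.279,0.055,.011)])
E
```

```text
t 35.82 pos [ 0.3621 -0.2815  0.0308] yaw 82.3 zdir [-0.    -0.007 -1.   ] w 0.0524 F [-0.5 -0.2  1.2]
```

View pics/w28.png

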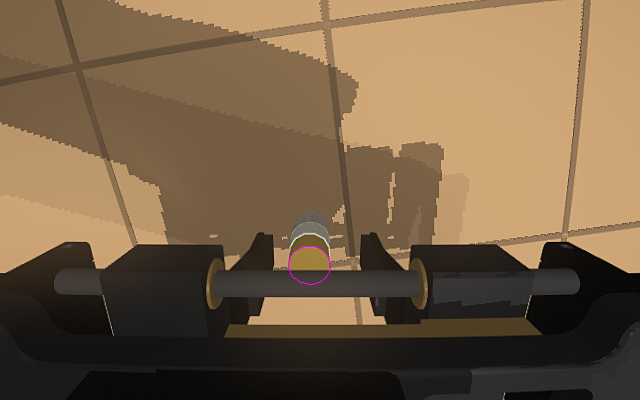

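{"op": "send_rows", "data": {"commands": [[-0.12, 0.03, -0.25, 0.07, 0, 0, -0.2], [0, 0, -0.25, 0, 0, 0, -0.2], [0, 0, 0, 0, 0, 0, -0.2], [0, 0, 0, 0, 0, 0, -0.2]]}}

```text
time: 36.2
ee_pos: [0.3585, -0.2811, 0.0157]
eef_rot: [0.753, 0.658, -0.0, 0.001]
ft_force: [0.4, -0.3, 0.9]
width: 0.0522
```

{"op": "send_rows", "data": {"commands": [[0, 0, 0, 0, 0, 0, 1], [0, 0, 0, 0, 0, 0, 1], [0, 0, 0, 0, 0, 0, 1], [0, 0, 0, 0, 0, 0, 1], [0, 0, 0, 0, 0, 0, 1], [0, 0, 0, 0, 0, 0, 1], [0, 0, 0, 0, 0, 0, 1], [0, 0, 0, 0, 0, 0, 1]], "grip_force": 15}}

```text
time: 36.87
ee_pos: [0.3589, -0.2814, 0.0163]
eef_rot: [0.753, 0.658, -0.0, 0.001]
ft_force: [1.0, 0.7, -1.2]
width: 0.0234
```

```bash
python3 - <<'E'
from h import *
wshot('w29.png',[(.36,-.279,0.055,.011)])
E
```

```text
t 36.87 pos [ 0.3589 -0.2814  0.0163] yaw 82.3 zdir [ 0.001 -0.002 -1.   ] w 0.0234 F [ 1.   0.7 -1.2]
```

View pics/w29.png

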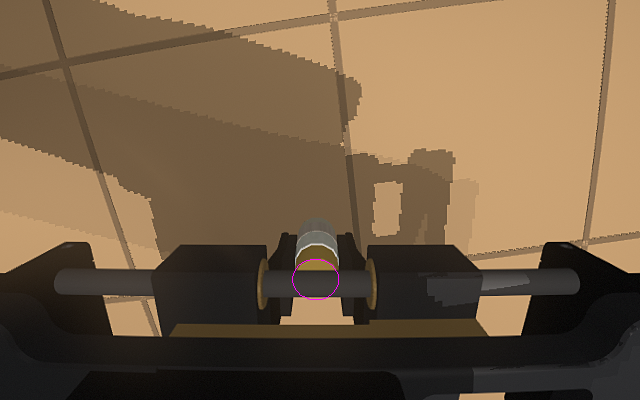

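{"op": "send_rows", "data": {"commands": [[0, 0, 0.4, 0, 0, 0, 1], [0, 0, 0.8, 0, 0, 0, 1], [0, 0, 1, 0, 0, 0, 1], [0, 0, 1, 0, 0, 0, 1], [0, 0, 1, 0, 0, 0, 1], [0, 0, 1, 0, 0, 0, 1], [0.2, 0.4, 0.6, 0, 0, 0, 1], [0.35, 0.85, 0.1, 0, 0, 0, 1], [0.35, 0.85, 0, 0, 0, 0, 1], [0.35, 0.85, 0, 0, 0, 0, 1]]}}

```text
time: 37.75
ee_pos: [0.3947, -0.19, 0.2092]
eef_rot: [0.754, 0.657, 0.001, 0.002]
ft_force: [0.8, 1.0, -0.7]
width: 0.0236
```

{"op": "send_rows", "data": {"commands": [[0.35, 0.85, 0, 0, 0, 0, 1], [0.35, 0.85, 0, 0, 0, 0, 1], [0.35, 0.85, 0, 0, 0, 0, 1], [0.35, 0.85, 0, 0, 0, 0, 1], [0.35, 0.85, 0, 0, 0, 0, 1], [0.3, 0.7, 0, 0, 0, 0, 1], [0.1, 0.2, 0, 0, 0, 0, 1], [0, 0, 0, 0, 0, 0, 1], [0, 0, 0, 0, 0, 0, 1]]}}

```text
time: 38.5
ee_pos: [0.4622, -0.0178, 0.2178]
eef_rot: [0.75, 0.662, 0.001, 0.006]
ft_force: [0.2, 0.3, -0.1]
width: 0.0235
```

```bash
python3 - <<'E'
from h import *
wshot('w30.png',[(.4755,.0005,0.0,.012),(.489,.099,.006,.04)])
E
```

```text
t 38.5 pos [ 0.4622 -0.0178  0.2178] yaw 82.9 zdir [ 0.01  -0.007 -1.   ] w 0.0235 F [ 0.2  0.3 -0.1]
```

View pics/w30.png

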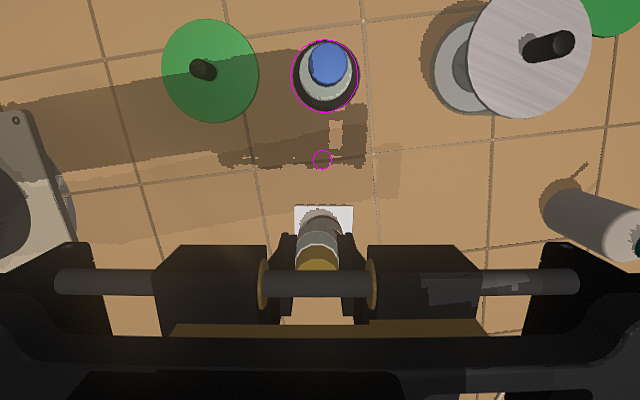

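{"op": "send_rows", "data": {"commands": [[0.45, 0.54, 0, 0.05, 0.1, 0, 1], [0, 0, 0, 0, 0, 0, 1], [0, 0, -0.6, 0, 0, 0, 1], [0, 0, -0.8, 0, 0, 0, 1], [0, 0, -0.6, 0, 0, 0, 1], [0, 0, 0, 0, 0, 0, 1], [0, 0, 0, 0, 0, 0, 1]]}}

```text
time: 39.13
ee_pos: [0.4742, -0.0101, 0.1571]
eef_rot: [0.753, 0.658, -0.002, 0.002]
ft_force: [0.7, -0.8, 0.2]
width: 0.0234
```

{"op": "send_rows", "data": {"commands": [[0.05, 0.28, 0, 0, 0, 0, 1], [0, 0, 0, 0, 0, 0, 1], [0, 0, -0.6, 0, 0, 0, 1], [0, 0, -0.9, 0, 0, 0, 1], [0, 0, -0.9, 0, 0, 0, 1], [0, 0, -0.5, 0, 0, 0, 1], [0, 0, 0, 0, 0, 0, 1], [0, 0, 0, 0, 0, 0, 1]]}}

```text
time: 39.8
ee_pos: [0.4809, -0.0028, 0.0761]
eef_rot: [0.754, 0.656, 0.001, 0.008]
ft_force: [-0.6, -0.0, -0.4]
width: 0.0233
```

```bash
python3 - <<'E'
from h import *
wshot('w31.png',[(.4755,.0005,0.0,.012),(.489,.099,.006,.04)])
E
```

```text
t 39.8 pos [ 0.4809 -0.0028  0.0761] yaw 82.0 zdir [ 0.012 -0.011 -1.   ] w 0.0233 F [-0.6 -0.  -0.4]
```

View pics/w31.png

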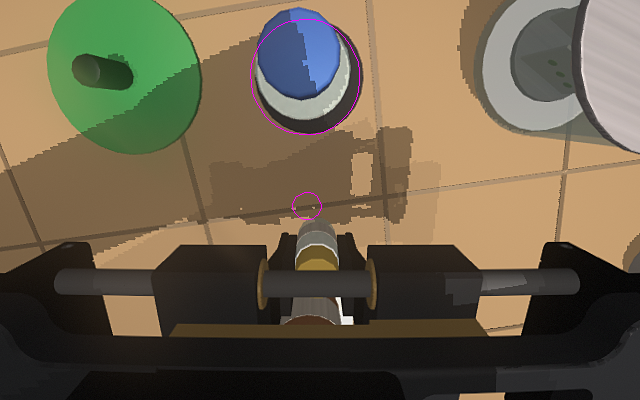

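{"op": "send_rows", "data": {"commands": [[-0.17, 0.04, -0.3, 0.1, 0.13, 0, 1], [0, 0, -0.6, 0, 0, 0, 1], [0, 0, -0.5, 0, 0, 0, 1], [0, 0, -0.2, 0, 0, 0, 1], [0, 0, 0, 0, 0, 0, 1], [0, 0, 0, 0, 0, 0, 1]]}}

```text
time: 40.35
ee_pos: [0.4793, -0.0025, 0.032]
eef_rot: [0.755, 0.655, 0.002, 0.004]
ft_force: [0.5, 1.0, 0.6]
width: 0.0236
```

```bash
python3 - <<'E'
from h import *
wshot('w32.png',[(.4755,.0005,0.0,.012),(.489,.099,.006,.04)])
E
```

```text
t 40.35 pos [ 0.4793 -0.0025  0.032 ] yaw 81.9 zdir [ 0.008 -0.004 -1.   ] w 0.0236 F [0.5 1.  0.6]
```

{"op": "send_rows", "data": {"commands": [[-0.12, 0.03, -0.2, 0.02, 0.08, 0, 1], [0, 0, -0.2, 0, 0, 0, 1], [0, 0, -0.1, 0, 0, 0, 1], [0, 0, 0, 0, 0, 0, 1], [0, 0, 0, 0, 0, 0, 1]]}}

```text
time: 40.82
ee_pos: [0.4768, -0.0019, 0.0178]
eef_rot: [0.756, 0.655, 0.0, 0.002]
ft_force: [-0.5, 0.2, -0.8]
width: 0.0233
```

```bash
python3 - <<'E'
from h import *
wshot('w33.png',[(.4755,.0005,0.0,.012),(.489,.099,.006,.04)])
E
```

```text
t 40.82 pos [ 0.4768 -0.0019  0.0178] yaw 81.8 zdir [ 0.003 -0.003 -1.   ] w 0.0233 F [-0.5  0.2 -0.8]
```

View pics/w33.png

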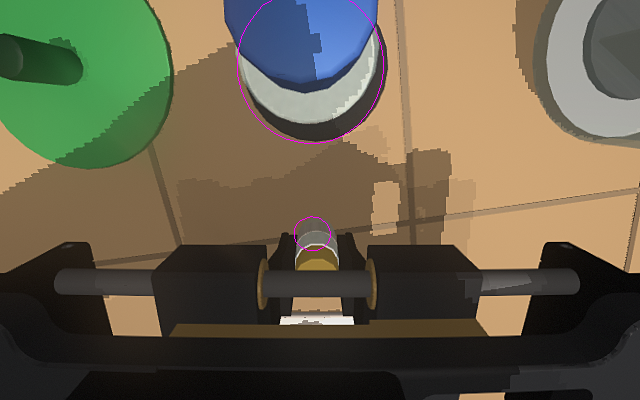

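{"op": "send_rows", "data": {"commands": [[0, 0, -0.05, 0, 0, 0, 1], [0, 0, -0.02, 0, 0, 0, 1], [0, 0, 0, 0, 0, 0, 1]]}}

```text
time: 41.12
ee_pos: [0.4771, -0.0018, 0.0162]
eef_rot: [0.756, 0.655, 0.0, 0.002]
ft_force: [0.4, 0.1, -1.1]
width: 0.0234
```

{"op": "send_rows", "data": {"commands": [[0, 0, 0, 0, 0, 0, -0.1], [0, 0, 0, 0, 0, 0, -0.1], [0, 0, 0, 0, 0, 0, -0.1], [0, 0, 0, 0, 0, 0, -0.1], [0, 0, 0.3, 0, 0, 0, -0.1], [0, 0, 0.7, 0, 0, 0, -0.1], [0, 0, 1, 0, 0, 0, -0.1], [0, 0, 1, 0, 0, 0, -0.1], [0, 0, 1, 0, 0, 0, -0.1], [0, 0, 1, 0, 0, 0, -0.1]]}}

```text
time: 41.95
ee_pos: [0.4718, 0.0002, 0.1688]
eef_rot: [0.754, 0.657, -0.002, -0.003]
ft_force: [0.4, -1.3, -0.1]
width: 0.0477
```

{"op": "send_rows", "data": {"commands": [[0, 0, 1, 0, 0, 0, -0.1], [0, -1, 0.5, 0, 0, 0, -0.1], [0, -1, 0, 0, 0, 0, -0.1], [0, -1, 0, 0, 0, 0, -0.1], [0, -1, 0, 0, 0, 0, -0.1], [0, -1, 0, 0, 0, 0, -0.1], [0, -1, 0, 0, 0, 0, -0.1], [0, -1, 0, 0, 0, 0, -0.1], [0, -1, 0, 0, 0, 0, -0.1], [0, -1, 0, 0, 0, 0, -0.1]]}}

```text
time: 42.78
ee_pos: [0.474, -0.2701, 0.2322]
eef_rot: [0.748, 0.664, 0.001, 0.006]
ft_force: [1.3, 0.2, -0.4]
width: 0.0476
```

{"op": "send_rows", "data": {"commands": [[-0.3, -0.8, 0, 0, 0, 0, -0.1], [0, -0.3, 0, 0, 0, 0, -0.1], [0, 0, 0, 0, 0, 0, -0.1], [0, 0, 0, 0, 0, 0, -0.1]]}}

```text
time: 43.12
ee_pos: [0.4628, -0.3105, 0.2334]
eef_rot: [0.75, 0.661, 0.001, 0.006]
ft_force: [0.6, 0.1, 0.7]
width: 0.0477
```

```bash
python3 - <<'E'
from h import *
print(r.read_state()['ee_pos'])
for n,(x0,y0,x1,y1) in (("top",(215,140,375,290)),("scene",(230,120,400,240))):
    im=r.camera(n);cv2.imwrite(f"pics/{n}8.png",im);k=4 if n=="top" else 4.5;k=4;P=pose(n)
    im=cv2.resize(im,None,fx=k,fy=k,interpolation=cv2.INTER_CUBIC)
    for x,y,z,rad in((.489,.099,.11,.017),(.489,.099,.006,.04),(.462,-.098,.11,.017),(.462,-.098,.006,.04),(.4755,.0005,.055,.011),(.4755,.0005,0,.012),(.6675,.0893,.101,.058)):
        p=((proj(P,circ(x,y,z,rad))+.5)*k-.5);cv2.polylines(im,[p.astype(int)],True,(255,0,255),1)
    cv2.imwrite(f"pics/{n}8z.png",im[y0*k:y1*k,x0*k:x1*k])
E
```

```text
[ 0.46284393 -0.31051636  0.23338508]
```

View pics/top8z.png

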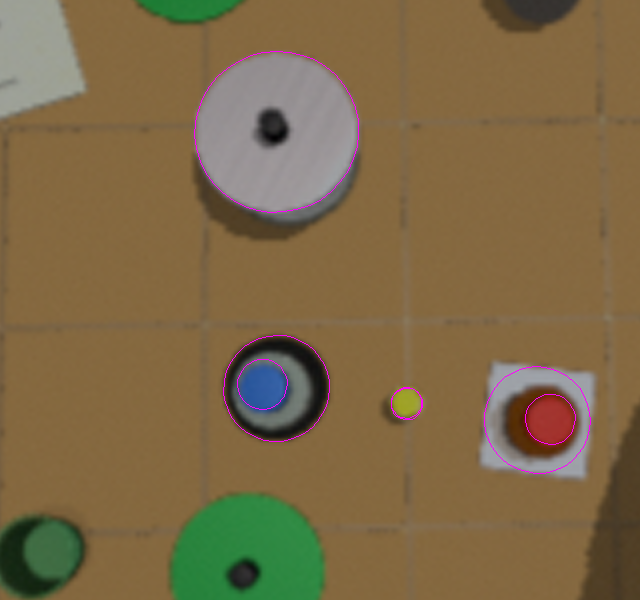

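View pics/scene8z.png

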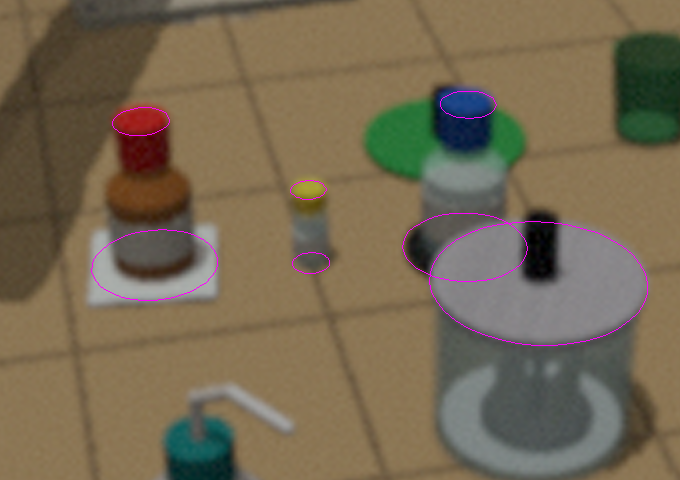

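All five objects sit on their predicted outlines in both views, upright and released. The arm is clear, so I'm handing in.

```bash
python3 -c "
from bench import r
print(r.close_job())"
```

```text
the job is handed in; nothing more can be done
None
```

The bench is set out in the order you gave and the job is handed in, at about 43 s of the 118 s allowed. The holder stands in the tank with the steel lid on top. The blue-capped bottle is on the black mat, the red-capped amber bottle on the white tile, and the vial midway between mat and tile. I never approached the beaker or the green look-alike lids. The hand-in reports no verdict.

**Last checks:** in the final top and scene pictures, the lid, both bottles and the vial are upright and within about 2–3 mm of where they should be. I checked the holder before the lid went on: it was upright and centred. It is still visible standing in the tank. The gripper is open and well clear of everything.

**Disagreements:** my first position estimates for the tank differed by about 6 mm in x between the wrist camera (.670) and the fixed cameras (about .664). A re-fit on a cleaner picture gave .6675, and the lid was placed to that. The wrist and fixed cameras also differed by about 2–3 mm on where the tile is. Both are well inside the tolerances. No check failed.

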